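# Tip the capacitor sample into the cam lift and hold it at full lift

### The arm

A 7-joint arm with a two-finger parallel gripper is mounted at the origin on a cart in front of the work surface, level with it; the furniture and walls round the work are solid. World frame = base frame: x ahead of the robot, y to its left, z up, the work surface at z = 0. Lengths are in m, angles in degrees, forces in N, time in s.
With the tool pointing down it reaches from about 0.425 to 0.875 m from the base axis. Payload 4.7 kg.
Tool frame: the origin (TCP) lies at the very end of the fingers, on their centre line; the grasp point (between the pads) lies 19 mm behind it (env.grip_point_offset is the distance from the TCP to the grasp point, in m); z points along the fingers, y is the line along which they close (so a half turn about z gives the same grasp; the last joint's range is limited). The gripper opens to 87 mm and grips with 3 to 60 N. Pads are 19 mm wide; open, the fingers measure 117 mm over their backs; the gripper's body (75 mm by 190 mm) begins 51 mm behind the grasp point.
Start: joints at [69.563, 18.392, -4.016, 83.108, 1.295, 78.541, -3.26], TCP at [0.236, -0.606, 0.199] pointing down, gripper open.
Joint ranges: [-163.93, 163.93], [-17.29, 119.83], [-79.2, 71.16], [3.27, 140.29], [-89.18, 269.18], [5.43, 117.66], [-154.24, 154.24]. Speed limits (degrees/s): [147.25, 147.25, 180, 180, 180, 180, 180].

### API

Orientations are given as [roll, pitch, yaw] about the fixed x, y, z axes, in that order (R = Rz(yaw) Ry(pitch) Rx(roll)).
In Python, from cell import env gives the robot as it stands.
- The arm moves only by the tool jog_arm, never from a script. Its argument "motion" is a list of rows, each an object of numbers: "x", "y", "z": the shift along the tool's x, y, z in cm; "ax", "ay", "az": the turn, a rotation vector about the tool's x, y, z in degrees. In form: [{"x": .., "y": .., "z": .., "ax": .., "ay": .., "az": ..}, ...]. A call has exactly 5 rows; each row shifts and turns the commanded pose from where the row before left it, along the tool's axes as they then stand; what a row does not reach is not made up. A row lasts 1/10 s, in which the tool goes at most 50 mm and 8.59 degrees, less where a joint would pass 70% of its speed; a pose out of reach is approached as far as the arm can. A call is refused whole if a number of a shift passes 5 or a number of a turn 8.59, either way. A call with a gripper value outside its range is refused whole. "claw" is the gripper command: -1 is shut, 1 is fully open, values between are in proportion, set as the call begins (left out, the last holds). The fingers move at their own pace and stop on an object; "squeeze" is the grip in N (left out, the last holds). Time passes only in rows, so rows that do not move let the fingers close, or fill a call up. It gives the time, the measured TCP pose, the force, the opening and the grip force at its end, in the units of the state.
- env.get_obs(): the state, without advancing time (a new reading comes with each control period).
- env.read_camera(name): name is "side" or "top"; returns the picture (384x512x3 uint8, red, green, blue); there is no depth.
- env.camera_params(name): a dict with "fx", "fy", "cx", "cy" (pixels), "k1" (the pictures are not rectified: a ray, as slopes to the right and down, at radius r is drawn at 1 + k1 r^2 times it, then the intrinsics apply), "extrinsics" (4x4, takes a point from world to camera coordinates). Camera axes: x right, y up, looking along -z (the intrinsics and any distortion apply to the point x, -y, -z); pixel columns grow to the right and rows downward; lengths in m; the calibration is good to about 2 mm. A picture is of the moment at which its call begins. camera_params takes no time and is no camera call.
- env.sign_off(): hands the job in; it is judged then, once.
The state is a dict: "time_s": time; "qpos": joint angles; "joint_velocities": joint speeds; "effort": joint torques, N m; "tool_pos": TCP position; "tool_rot": TCP orientation; "force": force on the tool from outside, world axes, zero at the start; "wrist_torque": the same for the moment, N m; "grip_width": finger opening in m; "grasp_force": force on a finger pad.
Only numpy, scipy, OpenCV 4.12 (cv2) and the standard library are available. Lean on these libraries where they do the work, as an engineer would, in place of code of your own. Each camera call takes 0.05 s, during which the arm holds its last target. There are 200 camera calls.

### The job

Pour all six blue capacitors from the orange cup into the white dish of the cam lift and stand the empty cup upright on the bench again. Then swing the lift's red-gripped lever up to its highest lift point, where the arm stands straight up, and finish while holding it there: it springs back when let go. Leave the pink jar, the black loupe and the white bottle where they stand.

Things in the scene. Friction and masses are not known exactly. Their poses are not given: they have to be found in the camera images.
- cup_center (a point): orange plastic cup, open at the top, loose, about 60 g, round: outside diameter 44 mm at the foot widening to 62 mm at the rim (56 mm at 50 mm up), 75 mm tall, walls 3 mm. This point is on its axis half-way up (37.5 mm above its underside); z points from foot to mouth. At the start it stands upright on the bench with the six capacitors in its lower half (they fill it to about 41 mm above its underside).
- cup_mouth (a point): centre of the cup's open mouth, level with the rim, 75 mm above its underside; axes as for the cup
- dish_floor (a point): centre of the inner floor of the white square dish, which sits on top of the cam lift and rises and falls with it. Inside 112 x 112 mm, walls 25 mm high above this floor and 3 mm thick; x and y run along its walls, z up. With the lever at rest the floor is 84 mm above the bench, at the highest lift 98 mm. The dish is part of the lift and cannot be taken off; the lift is bolted to the bench.
- lever_axis (a point): point on the horizontal turning axis of the cam lever, 46 mm above the bench, level along y with the middle of the red grip (130 mm from the dish's centre towards -y). Its y axis is the turning axis, it points from the red grip towards the dish and stays level; its x and z axes turn with the lever. At joint 0, x is level and points away from the side on which the lever rests.
- lever_grip (a point): middle of the red round grip bar at the free end of the steel lever arm. The bar is 15 mm in diameter, 62 mm long, level and parallel to the turning axis, 85 mm away from it; it sticks out sideways from the arm, away from the dish, with a 20 mm knob at its outer end (35 mm from this point; the arm is 30 mm from it on the dish's side). A gripper can take the bar from above with its fingers before and behind it, and the bar can turn between them as the lever swings.
- lever (a joint): angle of the cam lever, rad. 0: at rest, the arm leaning 1.3 rad from the vertical towards the lift's -x side (the side of the robot), grip 69 mm above the bench. It grows as the arm swings up. At 1.3 the arm stands straight up, grip 131 mm above the bench, and the cam lifts the dish highest (by 14 mm); beyond that the dish sinks again, up to the stop at 1.65. A spring drives the lever back to 0 whenever it is let go: about 2 N at the grip at rest, 3.5 N with the arm upright.
- loupe (a point): bystander: black loupe, 37 mm across, 42 mm tall, standing on the bench; this point is its centre
- flux (a point): bystander: white squeeze bottle with a blue pointed cap, 36 mm across, 98 mm tall, standing on the bench; this point is its centre
- jar (a point): bystander: pink jar with lid, 53 mm across, 70 mm tall, standing on the bench; this point is its centre
- cap_0_c (a point): centre of one of six loose blue can capacitors (cylinder 13.6 mm in diameter, 18 mm tall along z, silver top, 12 g, smooth: slides out once the wall of the tipped cup slopes well down), in the cup at the start
- cap_1_c (a point): centre of one of six loose blue can capacitors (cylinder 13.6 mm in diameter, 18 mm tall along z, silver top, 12 g, smooth: slides out once the wall of the tipped cup slopes well down), in the cup at the start
- cap_2_c (a point): centre of one of six loose blue can capacitors (cylinder 13.6 mm in diameter, 18 mm tall along z, silver top, 12 g, smooth: slides out once the wall of the tipped cup slopes well down), in the cup at the start
- cap_3_c (a point): centre of one of six loose blue can capacitors (cylinder 13.6 mm in diameter, 18 mm tall along z, silver top, 12 g, smooth: slides out once the wall of the tipped cup slopes well down), in the cup at the start
- cap_4_c (a point): centre of one of six loose blue can capacitors (cylinder 13.6 mm in diameter, 18 mm tall along z, silver top, 12 g, smooth: slides out once the wall of the tipped cup slopes well down), in the cup at the start
- cap_5_c (a point): centre of one of six loose blue can capacitors (cylinder 13.6 mm in diameter, 18 mm tall along z, silver top, 12 g, smooth: slides out once the wall of the tipped cup slopes well down), in the cup at the start
Things that resemble listed ones, but are neither listed nor needed, are in the scene too. What is shaped like the part that bears cup_center but green or purple is not meant.

How it is judged:
By the outcome, as a careful person would: the job done as asked, in the order asked, and still so for the second after the job is handed in, while the arm keeps its last pose, push and grip.
It also fails if it takes over 67 s, if anything falls off the work surface, if the arm or the gripper's body presses on something with over 40 N, if the wrist force passes 120 N, or if a joint passes its speed limit or range.

## Working session

There is one attempt and no reset: what is moved stays moved. The work goes in short steps, Python scripts to look and compute and a tool call to move; the robot and the scene stay as the last step left them, time stands still between calls to the robot, and variables do not carry over. Pictures are saved under pics/ and viewed, at most 10 in all, crops included, and the job is handed in when it is done.

Besides the shell and the picture viewer there is one more tool, called after "Call:" as a command line: name --argument value ..., lists and objects as JSON in quotes. jog_arm: Moves the arm, as the interface text tells. Its arguments: {"type":"object","properties":{"motion":{"type":"array"},"claw":{"type":"number"},"squeeze":{"type":"number"}},"required":["motion"]}

```bash
ls; mkdir -p pics; cat > h.py <<'E'
import numpy as np, cv2
from scipy.spatial.transform import Rotation as R
from cell import env
def ray(n,u,v):
    p=env.camera_params(n); E=np.array(p["extrinsics"])
    d=np.array([(u-p["cx"])/p["fx"],(v-p["cy"])/p["fy"]]); s=d.copy()
    for _ in range(30): s=d/(1+p["k1"]*(s@s))
    r=E[:3,:3].T@np.array([s[0],-s[1],-1]); o=-E[:3,:3].T@E[:3,3]
    return o,r/np.linalg.norm(r)
def onz(n,u,v,z):
    o,r=ray(n,u,v); return o+r*(z-o[2])/r[2]
def two(a,b):
    (o1,r1),(o2,r2)=ray(*a),ray(*b)
    s=np.linalg.lstsq(np.c_[r1,-r2],o2-o1,rcond=None)[0]
    p,q=o1+s[0]*r1,o2+s[1]*r2; return (p+q)/2,np.linalg.norm(p-q)
def proj(n,P):
    p=env.camera_params(n);E=np.array(p["extrinsics"]);c=E[:3,:3]@np.array(P)+E[:3,3]
    s=np.array([c[0],-c[1]])/-c[2]; s=s*(1+p["k1"]*(s@s)); return s*[p["fx"],p["fy"]]+[p["cx"],p["cy"]]
def snap(n,f):
    im=env.read_camera(n); cv2.imwrite(f"pics/{f}.png",im[:,:,::-1]); return im
E
python3 - <<'E'
from h import *
for n in("side","top"):
    snap(n,n+"0"); o,r=ray(n,256,192); print(n,o,r)
o=env.get_obs(); print(o)
E
```

```text
pics
side [ 0.3887397  -0.55912767  0.6514996 ] [ 0.20748938  0.72701272 -0.65452323]
top [0.42060216 0.08137171 0.98138549] [ 0.14635601 -0.01960588 -0.98903768]
{'time_s': 0.1, 'qpos': array([69.56091771, 18.4351283 , -4.01532848, 83.16845921,  1.2964311 ,
       78.54274063, -3.26034595]), 'joint_velocities': array([-0.00099636, -0.14928545, -0.05307233, -0.03401813, -0.01714382,
       -0.02564213, -0.01832921]), 'effort': array([-3.08535455e-04, -4.92572093e+01, -4.05341852e-01, -3.13396060e+01,
       -6.39158813e-02,  3.95520532e-02,  1.10549520e-04]), 'tool_pos': array([ 0.23529204, -0.60532568,  0.19816255]), 'tool_rot': array([-1.79898987e+02,  7.05740040e-03,  2.12484421e+01]), 'force': array([-0.80775729, -0.58827364, -0.2897073 ]), 'wrist_torque': array([-0.02678257,  0.03058216,  0.02313646]), 'grasp_force': 0.0, 'grip_width': 0.0870832270873858}
```

View pics/side0.png

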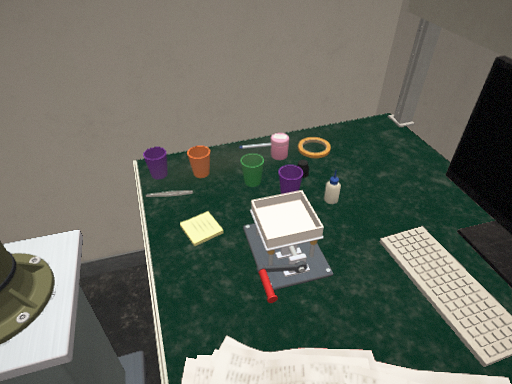

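View pics/top0.png

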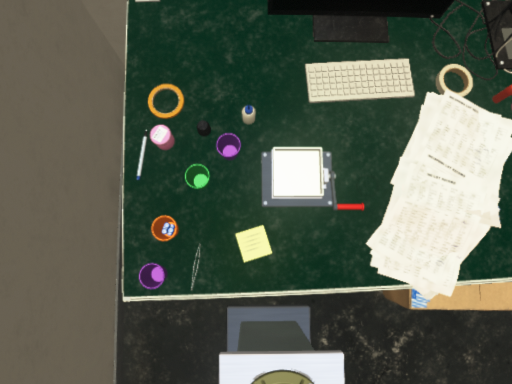

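The side view shows the orange cup at (199,161), the dish at (287,218) and the red grip at (268,285). In the top view the cup mouth is at (164,228), the dish at (298,173) and the grip at (350,207). The purple and green cups are decoys.

```bash
cat > m.py <<'E'
from h import *
def blob(im,lo,hi,win):
    hsv=cv2.cvtColor(im,cv2.COLOR_RGB2HSV); m=cv2.inRange(hsv,lo,hi)
    w=np.zeros_like(m);x0,y0,x1,y1=win;w[y0:y1,x0:x1]=255;m&=w
    return m
E
python3 - <<'E'
from m import *
T=cv2.imread("pics/top0.png")[:,:,::-1].copy();S=cv2.imread("pics/side0.png")[:,:,::-1].copy()
def rim(m):
    c=max(cv2.findContours(m,0,1)[0],key=cv2.contourArea);return c
m=blob(T,(3,120,80),(16,255,255),(140,205,190,250))
c=rim(m);print("cup top bbox",cv2.boundingRect(c),cv2.minEnclosingCircle(c))
u,v=cv2.minEnclosingCircle(c)[0];print("cup mouth z.075",onz("top",u,v,.075))
m=blob(S,(3,120,80),(16,255,255),(180,135,220,185));c=rim(m);x,y,w,h=cv2.boundingRect(c);print("cup side",x,y,w,h)
print("foot", onz("side",x+w/2,y+h-3,0), "mid", onz("side",x+w/2,y+h/2,.0375))
# grip
m1=blob(T,(0,150,80),(4,255,255),(325,195,375,220))|blob(T,(174,150,80),(180,255,255),(325,195,375,220))
x,y,w,h=cv2.boundingRect(rim(m1));print("grip top",x,y,w,h)
for u in(x,x+w-1,x+w/2):print(onz("top",u,y+h/2,.069))
m2=blob(S,(0,150,80),(4,255,255),(250,260,285,305))|blob(S,(174,150,80),(180,255,255),(250,260,285,305))
c=rim(m2);r=cv2.minAreaRect(c);print("grip side",r,onz("side",*r[0],.069))
# dish
m=blob(T,(0,0,150),(180,60,255),(255,140,328,205));c=rim(m);r=cv2.minAreaRect(c);print("dish",r,onz("top",*r[0],.109))
b=cv2.boxPoints(r);print([onz("top",*q,.109).round(4) for q in b])
m=blob(S,(0,0,120),(180,60,255),(245,185,326,250));c=rim(m);r=cv2.minAreaRect(c);print("dish side",r)
for n,(u,v),z in(("flux",(248,115),.08),("jar",(161,135),.07),("loupe",(204,127),.042),("green",(196,176),.075),("purpN",(152,275),.075),("purp2",(229,145),.075)):print(n,onz("top",u,v,z).round(3))
E
```

```text
cup top bbox (151, 215, 28, 27) ((164.4170684814453, 228.2606658935547), 13.693942070007324)
cup mouth z.075 [0.46648589 0.28698047 0.075     ]
cup side 187 146 24 32
foot [0.46132925 0.2811852  0.        ] mid [0.46702938 0.29073077 0.0375    ]
grip top 338 203 26 8
[ 0.5171649  -0.13962857  0.069     ]
[ 0.51676974 -0.2024605   0.069     ]
[ 0.51696313 -0.1722268   0.069     ]
grip side ((266.315673828125, 285.58111572265625), (34.635520935058594, 10.361366271972656), 66.25050354003906) [ 0.51771382 -0.17170136  0.069     ]
dish ((299.0, 172.5), (51.0, 56.0), 90.0) [ 0.59640002 -0.03915444  0.109     ]
[array([0.6594, 0.027 , 0.109 ]), array([ 0.6593, -0.109 ,  0.109 ]), array([ 0.5346, -0.1044,  0.109 ]), array([0.5352, 0.0287, 0.109 ])]
dish side ((287.02056884765625, 220.05482482910156), (63.31925964355469, 63.20222473144531), 69.44395446777344)
flux [0.751 0.082 0.08 ]
jar [0.703 0.304 0.07 ]
loupe [0.733 0.198 0.042]
green [0.595 0.212 0.075]
purpN [0.354 0.315 0.075]
purp2 [0.674 0.13  0.075]
```

```bash
cat >> h.py <<'E'
import json
def Rt(heading,theta,ys=1):
    "tool z along heading, theta deg below horizontal; y horizontal, ys=+1: to the left of heading"
    a,t=np.radians([heading,theta]); z=np.array([np.cos(a)*np.cos(t),np.sin(a)*np.cos(t),-np.sin(t)])
    y=ys*np.array([-np.sin(a),np.cos(a),0]); return R.from_matrix(np.c_[np.cross(y,z),y,z])
def log():
    o=env.get_obs(); L=json.load(open("log.json")) if __import__("os").path.exists("log.json") else []
    L.append([*map(float,o["qpos"]),*map(float,o["tool_pos"]),*map(float,o["tool_rot"])]); json.dump(L,open("log.json","w")); return o
def show():
    o=log(); print("t%.2f"%o["time_s"],"q",o["qpos"].round(1),"p",o["tool_pos"].round(4),"rpy",o["tool_rot"].round(1),"F",o["force"].round(1),"w%.4f g%.1f"%(o["grip_width"],o["grasp_force"])); return o
def plan(P,Rtgt,o=None,p0=None,R0=None,vmax=.045,wmax=8.3,n=None):
    "equal rows (shift then turn in tool axes) from the present pose to P,Rtgt"
    o=o or env.get_obs(); p0=np.array(o["tool_pos"]) if p0 is None else np.array(p0)
    R0=R.from_euler("xyz",o["tool_rot"],degrees=True) if R0 is None else R0
    w=(R0.inv()*Rtgt).as_rotvec(degrees=True); d=R0.inv().apply(np.array(P)-p0)
    n=n or int(np.ceil(max(np.linalg.norm(d)/vmax,np.linalg.norm(w)/wmax)/5)*5)
    while True:
        A=sum(R.from_rotvec(k*w/n,degrees=True).as_matrix() for k in range(n)); t=np.linalg.solve(A,d)
        if np.linalg.norm(t)<=.049: break
        n+=5
    print(n,"rows of",dict(zip(("x","y","z","ax","ay","az"),[*(t*100).round(2),*(w/n).round(2)])))
E
python3 - <<'E'
from h import *
show()
plan([.542,.0955,.32],R.from_euler("z",78.7,degrees=True)*R.from_euler("xyz",[180,0,21.25],degrees=True))
E
```

```text
t0.10 q [69.6 18.4 -4.  83.2  1.3 78.5 -3.3] p [ 0.2353 -0.6053  0.1982] rpy [-179.9    0.    21.2] F [-0.8 -0.6 -0.3] w0.0871 g0.0
20 rows of {'x': np.float64(4.1), 'y': np.float64(-0.56), 'z': np.float64(-0.61), 'ax': np.float64(-0.0), 'ay': np.float64(-0.0), 'az': np.float64(-3.94)}
```

Call:
jog_arm --motion '[{"x": 4.1, "y": -0.56, "z": -0.61, "az": -3.94}, {"x": 4.1, "y": -0.56, "z": -0.61, "az": -3.94}, {"x": 4.1, "y": -0.56, "z": -0.61, "az": -3.94}, {"x": 4.1, "y": -0.56, "z": -0.61, "az": -3.94}, {"x": 4.1, "y": -0.56, "z": -0.61, "az": -3.94}]'

```text
$.motion[0]: bad value
```

Call:
jog_arm --motion '[{"x": 4.1, "y": -0.56, "z": -0.61, "az": -3.94}, {"x": 4.1, "y": -0.56, "z": -0.61, "az": -3.94}, {"x": 4.1, "y": -0.56, "z": -0.61, "az": -3.94}, {"x": 4.1, "y": -0.56, "z": -0.61, "az": -3.94}, {"x": 4.1, "y": -0.56, "z": -0.61, "az": -3.94}]'

```text
$.motion[0]: bad value
```

```bash
python3 -c "
from h import *
show()"
```

```text
t0.10 q [69.6 18.4 -4.  83.2  1.3 78.5 -3.3] p [ 0.2353 -0.6053  0.1982] rpy [-179.9    0.    21.2] F [-0.8 -0.6 -0.3] w0.0871 g0.0
```

Call:
jog_arm --motion '[{"x": 4.1, "y": -0.56, "z": -0.61, "ax": 6, "az": -3.94}, {"x": 4.1, "y": -0.56, "z": -0.61, "ax": 6, "az": -3.94}, {"x": 4.1, "y": -0.56, "z": -0.61, "ax": 6, "az": -3.94}, {"x": 4.1, "y": -0.56, "z": -0.61, "ay": -4, "ax": 3, "az": -3.94}, {"x": 4.1, "y": -0.56, "z": -0.61, "ay": -4, "az": -3.94}]'

```text
$.motion[0]: bad value
```

```bash
python3 -c "
from h import *
show()"
```

```text
t0.10 q [69.6 18.4 -4.  83.2  1.3 78.5 -3.3] p [ 0.2353 -0.6053  0.1982] rpy [-179.9    0.    21.2] F [-0.8 -0.6 -0.3] w0.0871 g0.0
```

All six keys are needed.

Call:
jog_arm --motion '[{"x": 4.1, "y": -0.56, "z": -0.61, "ax": 0, "ay": 0, "az": -3.94}, {"x": 4.1, "y": -0.56, "z": -0.61, "ax": 0, "ay": 0, "az": -3.94}, {"x": 4.1, "y": -0.56, "z": -0.61, "ax": 0, "ay": 0, "az": -3.94}, {"x": 4.1, "y": -0.56, "z": -0.61, "ax": 0, "ay": 0, "az": -3.94}, {"x": 4.1, "y": -0.56, "z": -0.61, "ax": 0, "ay": 0, "az": -3.94}]'

```text
time_s: 0.6
tool_pos: [0.4013, -0.4809, 0.2292]
tool_rot: [-180.0, -0.0, 41.1]
force: [-0.9, 0.1, -0.7]
grip_width: 0.0869
grasp_force: 0.0
```

Call:
jog_arm --motion '[{"x": 4.1, "y": -0.56, "z": -0.61, "ax": 0, "ay": 0, "az": -3.94}, {"x": 4.1, "y": -0.56, "z": -0.61, "ax": 0, "ay": 0, "az": -3.94}, {"x": 4.1, "y": -0.56, "z": -0.61, "ax": 0, "ay": 0, "az": -3.94}, {"x": 4.1, "y": -0.56, "z": -0.61, "ax": 0, "ay": 0, "az": -3.94}, {"x": 4.1, "y": -0.56, "z": -0.61, "ax": 0, "ay": 0, "az": -3.94}]'

```text
time_s: 1.1
tool_pos: [0.5141, -0.3086, 0.2598]
tool_rot: [-180.0, -0.0, 60.8]
force: [0.4, -0.8, -0.5]
grip_width: 0.087
grasp_force: 0.0
```

```bash
python3 -c "
from h import *
show()"
```

```text
t1.10 q [ 46.7  12.3 -21.6  84.6   4.5  84.   -4.1] p [ 0.5141 -0.3086  0.2598] rpy [-180.    -0.    60.8] F [ 0.4 -0.8 -0.5] w0.0870 g0.0
```

Call:
jog_arm --motion '[{"x": 4.1, "y": -0.56, "z": -0.61, "ax": 6, "ay": 0, "az": -3.94}, {"x": 4.1, "y": -0.56, "z": -0.61, "ax": 6, "ay": 0, "az": -3.94}, {"x": 4.1, "y": -0.56, "z": -0.61, "ax": 6, "ay": 0, "az": -3.94}, {"x": 4.1, "y": -0.56, "z": -0.61, "ax": 3, "ay": 4, "az": -3.94}, {"x": 4.1, "y": -0.56, "z": -0.61, "ax": 0, "ay": 4, "az": -3.94}]'

```text
time_s: 1.6
tool_pos: [0.5706, -0.1114, 0.2993]
tool_rot: [-159.3, -12.3, 77.2]
force: [-1.1, -0.2, -0.8]
grip_width: 0.0864
grasp_force: 0.0
```

```bash
python3 -c "
from h import *
show()"
```

```text
t1.60 q [ 33.9  29.2 -29.6  63.8  -0.3 109.7  -5.5] p [ 0.5706 -0.1114  0.2993] rpy [-159.3  -12.3   77.2] F [-1.1 -0.2 -0.8] w0.0864 g0.0
```

```bash
cat > kin.py <<'E'
import numpy as np, json, itertools
from scipy.optimize import least_squares
from scipy.spatial.transform import Rotation as R
e=lambda a,q:R.from_euler(a,q,degrees=True)
def fk(q,s,L,full=False):
    h,a0,L1,a1,L2,a2,a3,Lt=L
    r=e("z",s[0]*q[0]);p=r.apply([a0,0,h]);pts=[p]
    r=r*e("y",q[1])*e("z",s[1]*q[2]);p=p+r.apply([a1,0,L1]);pts.append(p)
    r=r*e("y",q[3])*e("z",s[2]*q[4]);p=p+r.apply([a2,0,L2]);pts.append(p)
    r=r*e("y",q[5])*e("z",s[3]*q[6]);
    r0=r*e("z",-s[3]*q[6]); p=p+r0.apply([a3,0,Lt]);pts.append(p)
    r=r*e("z",-90)
    return (p,r,pts) if full else (p,r)
def fit():
    D=np.array(json.load(open("log.json"))); best=None
    for s in itertools.product((1,-1),repeat=4):
        g=sum((fk(d[:7],s,[0]*8)[1].inv()*e("xyz",d[10:])).magnitude() for d in D)/len(D)
        if best is None or g<best[0]: best=(g,s)
    s=best[1]
    x0=np.array([.3,0,.4,0,.4,0,0,.25])
    f=lambda L:np.r_[np.concatenate([(fk(d[:7],s,L)[0]-d[7:10])*1000 for d in D]),(L-x0)*2]
    r=least_squares(f,x0); return best,r.x,r.fun[:-8]
if __name__=="__main__":
    b,L,res=fit(); print(b,L.round(4),"res mm",np.abs(res).max())
E
python3 kin.py
```

```text
(1.010803261025651, (1, -1, -1, 1)) [ 2.643   2.5087 -1.8795  2.9749 -2.0714  2.3793  2.7277 -2.1869] res mm 252.79003011618894
```

```bash
sed -i 's/e("z",-90)/e("z",90)/' kin.py; python3 kin.py
```

```text
(3.475539845551878e-16, (-1, -1, -1, -1)) [0.2933 0.0802 0.5655 0.0457 0.4329 0.0684 0.0619 0.4636] res mm 17.541697988434716
```

```bash
python3 - <<'E'
from h import *
for ys in(1,-1): plan([.48,.08,.36],Rt(15,50,ys))
E
```

```text
20 rows of {'x': np.float64(1.2), 'y': np.float64(0.42), 'z': np.float64(-0.52), 'ax': np.float64(-2.04), 'ay': np.float64(-2.68), 'az': np.float64(-5.58)}
10 rows of {'x': np.float64(1.05), 'y': np.float64(-2.05), 'z': np.float64(0.11), 'ax': np.float64(-4.62), 'ay': np.float64(3.53), 'az': np.float64(5.2)}
```

Call:
jog_arm --motion '[{"x": 1.05, "y": -2.05, "z": 0.1, "ax": -4.6, "ay": 3.5, "az": 5.2}, {"x": 1.05, "y": -2.05, "z": 0.1, "ax": -4.6, "ay": 3.5, "az": 5.2}, {"x": 1.05, "y": -2.05, "z": 0.1, "ax": -4.6, "ay": 3.5, "az": 5.2}, {"x": 1.05, "y": -2.05, "z": 0.1, "ax": -4.6, "ay": 3.5, "az": 5.2}, {"x": 1.05, "y": -2.05, "z": 0.1, "ax": -4.6, "ay": 3.5, "az": 5.2}]'

```text
time_s: 2.1
tool_pos: [0.4987, -0.0316, 0.3361]
tool_rot: [-173.8, -23.4, 46.1]
force: [-0.5, 0.7, 0.9]
grip_width: 0.0869
grasp_force: 0.0
```

```bash
python3 -c "
from h import *
show()"
```

```text
t2.10 q [ 49.2  -6.9 -27.2  98.4 -27.3  85.3 -18.8] p [ 0.4987 -0.0316  0.3361] rpy [-173.8  -23.4   46.1] F [-0.5  0.7  0.9] w0.0869 g0.0
```

Call:
jog_arm --motion '[{"x": 1.05, "y": -2.05, "z": 0.1, "ax": -4.6, "ay": 3.5, "az": 5.2}, {"x": 1.05, "y": -2.05, "z": 0.1, "ax": -4.6, "ay": 3.5, "az": 5.2}, {"x": 1.05, "y": -2.05, "z": 0.1, "ax": -4.6, "ay": 3.5, "az": 5.2}, {"x": 1.05, "y": -2.05, "z": 0.1, "ax": -4.6, "ay": 3.5, "az": 5.2}, {"x": 1.05, "y": -2.05, "z": 0.1, "ax": -4.6, "ay": 3.5, "az": 5.2}]'

```text
time_s: 2.6
tool_pos: [0.5107, 0.0271, 0.3271]
tool_rot: [-176.0, -29.1, 31.9]
force: [-0.6, 3.1, 0.4]
grip_width: 0.0869
grasp_force: 0.0
```

```bash
python3 -c "
from h import *
show()";python3 kin.py
```

```text
t2.60 q [ 25.9 -16.8 -11.7 109.7 -28.5  70.7 -37.2] p [0.5107 0.0271 0.3271] rpy [-176.   -29.1   31.9] F [-0.6  3.1  0.4] w0.0869 g0.0
(4.487497043339456e-16, (-1, -1, -1, -1)) [ 0.2385  0.0657  0.4637  0.0232  0.4485 -0.0037  0.0247  0.3845] res mm 20.11718126559406
```

```bash
cat > kin.py <<'E'
import numpy as np, json
from scipy.optimize import least_squares
from scipy.spatial.transform import Rotation as R
e=lambda a,q:R.from_euler(a,q,degrees=True)
def fk(q,L,full=False):
    L=np.asarray(L).reshape(5,3)
    r=e("z",-q[0]);p=r.apply(L[0]);pts=[p]
    r=r*e("y",q[1]);r=r*e("z",-q[2]);p=p+r.apply(L[1]);pts.append(p)
    r=r*e("y",q[3]);r=r*e("z",-q[4]);p=p+r.apply(L[2]);pts.append(p)
    r=r*e("y",q[5]);p=p+r.apply(L[3]);pts.append(p)
    r=r*e("z",-q[6]+90);p=p+r.apply(L[4])
    return (p,r,pts) if full else (p,r)
def fit():
    D=np.array(json.load(open("log.json")))
    x0=np.array([[0,0,.3],[0,0,.42],[0,0,.42],[0,0,.3],[0,0,0]]).ravel()
    w=np.tile([.03,.03,.1],5); w[12:]=1e-4; w[2]=.1
    f=lambda L:np.r_[np.concatenate([(fk(d[:7],L)[0]-d[7:10])/.0005 for d in D]),(L-x0)/w]
    r=least_squares(f,x0); return r.x,r.fun[:-15]*.5
if __name__=="__main__":
    L,res=fit(); print(L.reshape(5,3).round(4)); print(res.reshape(-1,3).round(1))
E
python3 kin.py
```

```text
[[ 0.000e+00 -1.570e-02  2.496e-01]
 [ 2.000e-04 -1.040e-02  4.677e-01]
 [ 1.000e-04 -2.000e-04  5.130e-01]
 [ 1.000e-04 -2.000e-04  3.919e-01]
 [-0.000e+00  0.000e+00  0.000e+00]]
[[ 0.  0. -0.]
 [ 0.  0. -0.]
 [ 0.  0. -0.]
 [-0. -0.  0.]
 [ 0.  0. -0.]
 [-0. -0. -0.]
 [ 0.  0.  0.]]
```

```bash
cat >> kin.py <<'E'
LO=np.array([-163.93,-17.29,-79.2,3.27,-89.18,5.43,-154.24]);HI=np.array([163.93,119.83,71.16,140.29,269.18,117.66,154.24])
def ik(P,Rg,L,q0=None,n=12,seed=0,m=4):
    rng=np.random.default_rng(seed);best=None
    for k in range(n):
        x0=np.clip(np.array(q0) if (q0 is not None and k==0) else rng.uniform(LO,HI),LO+m+.1,HI-m-.1)
        f=lambda q:np.r_[(lambda a:np.r_[(a[0]-P)*1000,(Rg.inv()*a[1]).as_rotvec(degrees=True)*5])(fk(q,L)),(q-(q0 if q0 is not None else (LO+HI)/2))*.002]
        r=least_squares(f,x0,bounds=(LO+m,HI-m),max_nfev=60)
        err=np.abs(r.fun[:6]).max()
        if best is None or r.cost<best[0]: best=(r.cost,err,r.x)
    return best[1],best[2]
E
cat > s.py <<'E'
from h import *; import kin
L=kin.fit()[0]
def tryit(c,H,TH,ys=(1,-1),q0=None):
    for th in TH:
        for hd in H:
            for y in ys:
                Rg=Rt(hd,th,y);P=np.array(c)+.019*Rg.apply([0,0,1])
                er,q=kin.ik(P,Rg,L,q0,n=6)
                if er<1.5:
                    pts=kin.fk(q,L,True)[2]; print(th,hd,y,q.round(0),"elbow",pts[1].round(2),"wrist",pts[2].round(2))
if __name__=="__main__":
    tryit([.466,.287,.045],[-30,0,32,60,90,120],[30,40,50])
E
time python3 s.py
```

```text
30 -30 1 [-39.  32. -35. 120.  76.  84. -60.] elbow [0.21 0.14 0.64] wrist [0.19 0.45 0.23]
30 -30 -1 [-69.  27.  -2. 121.  65.  71. 123.] elbow [0.1  0.19 0.67] wrist [0.19 0.45 0.23]
30 90 1 [  21.   28.  -22.  123.  -65.   58. -129.] elbow [ 0.2  -0.1   0.66] wrist [ 0.47 -0.04  0.23]
30 90 -1 [ 24.  28. -25. 123. -64.  57.  51.] elbow [ 0.2  -0.11  0.66] wrist [ 0.47 -0.04  0.23]
30 120 1 [  12.   40.  -19.  100.  -42.   77. -133.] elbow [ 0.29 -0.09  0.61] wrist [0.63 0.01 0.23]
30 120 -1 [ 12.  40. -19. 100. -42.  77.  47.] elbow [ 0.29 -0.09  0.61] wrist [0.63 0.01 0.23]
40 -30 1 [-41.  23. -27. 120.  66.  71. -50.] elbow [0.16 0.11 0.68] wrist [0.22 0.43 0.28]
40 -30 -1 [-60.  21.  -7. 121.  61.  65. 133.] elbow [0.11 0.13 0.69] wrist [0.22 0.43 0.28]
40 90 1 [   8.   20.  -12.  123.  -62.   55. -138.] elbow [ 0.15 -0.05  0.69] wrist [0.47 0.   0.28]
40 90 -1 [ 18.  21. -24. 123. -58.  52.  39.] elbow [ 0.15 -0.08  0.68] wrist [0.47 0.   0.28]
40 120 1 [  -2.   32.   -5.  103.  -44.   75. -133.] elbow [ 0.25 -0.02  0.65] wrist [0.61 0.04 0.28]
40 120 -1 [  9.  33. -19. 103. -
[... 170 characters left out ...]
.  18. -29. 120.  58.  63. 141.] elbow [0.14 0.06 0.69] wrist [0.26 0.41 0.33]
50 0 1 [-31.   4. -26. 135.  68.  37. -21.] elbow [ 0.05 -0.    0.72] wrist [0.23 0.29 0.33]
50 60 -1 [  1.   3. -18. 136. -70.  27.  14.] elbow [ 0.03 -0.03  0.72] wrist [0.35 0.08 0.33]
50 90 1 [ -11.   14.    2.  122.  -55.   52. -150.] elbow [ 0.12 -0.    0.7 ] wrist [0.47 0.05 0.33]
50 90 -1 [ 55.  39. -75. 120.  -2.  37. -11.] elbow [ 0.16 -0.26  0.61] wrist [0.47 0.05 0.33]
50 120 1 [ -11.   26.    0.  105.  -40.   70. -139.] elbow [0.21 0.01 0.67] wrist [0.59 0.08 0.33]
50 120 -1 [  7.  28. -21. 105. -31.  66.  35.] elbow [ 0.22 -0.05  0.66] wrist [0.59 0.08 0.33]
real	0m12.768s
user	0m13.015s
sys	0m0.094s
```

```bash
python3 - <<'E'
from s import *
print("grasp"); tryit([.466,.287,.045],[75,80,85],[30,35,40],(-1,),q0=np.array([24,28,-25,123,-64,57,51.]))
for hd in(90,60,30,0):
    print("pour",hd); h=np.array([np.cos(np.radians(hd)),np.sin(np.radians(hd)),0])
    c=np.array([.598,-.037,.175])+.02*h
    tryit(c,[hd],[75],(-1,),q0=np.array([24,28,-25,100,-64,57,51.]))
    tryit(c,[hd],[75,40,5],(1,),q0=np.array([24,28,-25,100,-64,57,-129.]))
E
```

```text
grasp
30 75 -1 [ 32.  23. -33. 133. -81.  46.  57.] elbow [ 0.15 -0.12  0.68] wrist [ 0.38 -0.03  0.23]
30 80 -1 [ 26.  24. -27. 130. -76.  51.  55.] elbow [ 0.16 -0.11  0.68] wrist [ 0.41 -0.03  0.23]
30 85 -1 [ 25.  26. -26. 126. -69.  54.  53.] elbow [ 0.18 -0.11  0.67] wrist [ 0.44 -0.03  0.23]
35 75 -1 [ 24.  18. -28. 133. -79.  45.  50.] elbow [ 0.12 -0.08  0.69] wrist [ 0.39 -0.01  0.26]
35 80 -1 [ 23.  20. -26. 130. -72.  48.  48.] elbow [ 0.14 -0.09  0.69] wrist [ 0.41 -0.01  0.26]
35 85 -1 [ 23.  22. -25. 126. -66.  51.  46.] elbow [ 0.16 -0.09  0.68] wrist [ 0.44 -0.02  0.26]
40 75 -1 [ 21.  14. -28. 132. -73.  42.  41.] elbow [ 0.1  -0.07  0.7 ] wrist [0.39 0.01 0.28]
40 80 -1 [ 21.  17. -26. 129. -67.  45.  40.] elbow [ 0.12 -0.07  0.7 ] wrist [0.42 0.01 0.28]
40 85 -1 [ 20.  19. -25. 126. -62.  48.  39.] elbow [ 0.14 -0.08  0.69] wrist [0.44 0.   0.28]
pour 90
75 90 -1 [ 17.  16. -10.  93. -13.  74.  11.] elbow [ 0.11 -0.06  0.7 ] wrist [ 0.6  -0.11  0.54]
75 90 1 [ -41.   25.   63.   95.  -37.   81. -150.] elbow [0.16 0.11 0.68] wrist [ 0.6  -0.11  0.54]
40 90 1 [  33.
[... 305 characters left out ...]
1 [ 59.  21. -62.  98.   6.  65. 148.] elbow [ 0.07 -0.16  0.68] wrist [ 0.56 -0.1   0.54]
40 60 1 [   1.   15.   30.  111.  -62.   72. -150.] elbow [ 0.12 -0.03  0.7 ] wrist [ 0.47 -0.27  0.41]
5 60 1 [  51.   35.  -17.  112.  -76.   82. -125.] elbow [ 0.15 -0.23  0.63] wrist [ 0.42 -0.34  0.21]
pour 30
75 30 -1 [ 16.   7. -11. 103.  -8.  58. -52.] elbow [ 0.05 -0.04  0.71] wrist [ 0.53 -0.08  0.54]
75 30 1 [ 22.   8. -19. 103.  -7.  58. 127.] elbow [ 0.05 -0.05  0.71] wrist [ 0.53 -0.08  0.54]
pour 0
75 0 -1 [ 13.   6. -13. 105.   1.  55. -90.] elbow [ 0.04 -0.04  0.71] wrist [ 0.52 -0.04  0.54]
75 0 1 [ 28.   7. -29. 105.   4.  55.  88.] elbow [ 0.04 -0.05  0.71] wrist [ 0.52 -0.04  0.54]
```

```bash
python3 - <<'E'
from h import *
Rg=Rt(80,33,-1); z=Rg.apply([0,0,1]); c=np.array([.466,.287,.048]); print(z)
plan(c-(.12-.019)*z,Rg)
plan(c-(.12-.019)*z+[0,-.03,.1],Rg)
E
```

```text
[ 0.14563362  0.82592928 -0.54463904]
10 rows of {'x': np.float64(-0.73), 'y': np.float64(-1.31), 'z': np.float64(2.51), 'ax': np.float64(2.93), 'ay': np.float64(2.49), 'az': np.float64(-3.63)}
10 rows of {'x': np.float64(-0.24), 'y': np.float64(-1.24), 'z': np.float64(1.58), 'ax': np.float64(2.93), 'ay': np.float64(2.49), 'az': np.float64(-3.63)}
```

Go to the higher waypoint first.

Call:
jog_arm --motion '[{"x": -0.24, "y": -1.24, "z": 1.58, "ax": 2.93, "ay": 2.49, "az": -3.63}, {"x": -0.24, "y": -1.24, "z": 1.58, "ax": 2.93, "ay": 2.49, "az": -3.63}, {"x": -0.24, "y": -1.24, "z": 1.58, "ax": 2.93, "ay": 2.49, "az": -3.63}, {"x": -0.24, "y": -1.24, "z": 1.58, "ax": 2.93, "ay": 2.49, "az": -3.63}, {"x": -0.24, "y": -1.24, "z": 1.58, "ax": 2.93, "ay": 2.49, "az": -3.63}]'

```text
time_s: 3.1
tool_pos: [0.4908, 0.0902, 0.256]
tool_rot: [-173.8, -42.7, 51.9]
force: [0.7, 0.2, -0.3]
grip_width: 0.0872
grasp_force: 0.0
```

Call:
jog_arm --motion '[{"x": -0.24, "y": -1.24, "z": 1.58, "ax": 2.93, "ay": 2.49, "az": -3.63}, {"x": -0.24, "y": -1.24, "z": 1.58, "ax": 2.93, "ay": 2.49, "az": -3.63}, {"x": -0.24, "y": -1.24, "z": 1.58, "ax": 2.93, "ay": 2.49, "az": -3.63}, {"x": -0.24, "y": -1.24, "z": 1.58, "ax": 2.93, "ay": 2.49, "az": -3.63}, {"x": -0.24, "y": -1.24, "z": 1.58, "ax": 2.93, "ay": 2.49, "az": -3.63}]'

```text
time_s: 3.6
tool_pos: [0.4526, 0.1636, 0.1984]
tool_rot: [-179.7, -56.5, 78.8]
force: [-0.2, 0.9, -0.5]
grip_width: 0.0873
grasp_force: 0.0
```

```bash
python3 - <<'E'
from h import *
show()
Rg=Rt(80,33,-1); z=Rg.apply([0,0,1]); c=np.array([.466,.287,.048])
plan(c-(.12-.019)*z,Rg)
plan(c-(.12-.019)*z+[0,-.03,.1],Rg)
E
```

```text
t3.60 q [ 21.    0.8  -2.7 125.2 -58.3  76.2  34.2] p [0.4526 0.1636 0.1984] rpy [-179.7  -56.5   78.8] F [-0.2  0.9 -0.5] w0.0873 g0.0
5 rows of {'x': np.float64(-1.17), 'y': np.float64(-0.17), 'z': np.float64(1.7), 'ax': np.float64(0.15), 'ay': np.float64(0.1), 'az': np.float64(-0.14)}
5 rows of {'x': np.float64(0.18), 'y': np.float64(-0.06), 'z': np.float64(0.11), 'ax': np.float64(0.15), 'ay': np.float64(0.1), 'az': np.float64(-0.14)}
```

Call:
jog_arm --motion '[{"x": -1.17, "y": -0.17, "z": 1.7, "ax": 0.15, "ay": 0.1, "az": -0.14}, {"x": -1.17, "y": -0.17, "z": 1.7, "ax": 0.15, "ay": 0.1, "az": -0.14}, {"x": -1.17, "y": -0.17, "z": 1.7, "ax": 0.15, "ay": 0.1, "az": -0.14}, {"x": -1.17, "y": -0.17, "z": 1.7, "ax": 0.15, "ay": 0.1, "az": -0.14}, {"x": -1.17, "y": -0.17, "z": 1.7, "ax": 0.15, "ay": 0.1, "az": -0.14}]'

```text
time_s: 4.1
tool_pos: [0.4516, 0.2031, 0.1024]
tool_rot: [-179.9, -56.9, 79.8]
force: [0.7, 0.7, -0.3]
grip_width: 0.087
grasp_force: 0.0
```

```bash
python3 - <<'E'
from h import *
o=show()
Rg=Rt(80,33,-1); z=Rg.apply([0,0,1]); c=np.array([.466,.2885,.048])
plan(c+.019*z,Rg,n=5)
a,b=snap("side","side1"),snap("top","top1")
i=np.hstack([cv2.resize(a[90:280,110:310],(400,380)),cv2.resize(b[130:320,110:310],(400,380))]);cv2.imwrite("pics/pre.png",i[:,:,::-1])
E
```

```text
t4.10 q [ 18.4  10.2  -5.4 129.8 -64.5  66.4  45.4] p [0.4516 0.2031 0.1024] rpy [-179.9  -56.9   79.8] F [ 0.7  0.7 -0.3] w0.0870 g0.0
5 rows of {'x': np.float64(0.03), 'y': np.float64(-0.01), 'z': np.float64(2.42), 'ax': np.float64(0.01), 'ay': np.float64(0.03), 'az': np.float64(-0.02)}
```

View pics/pre.png

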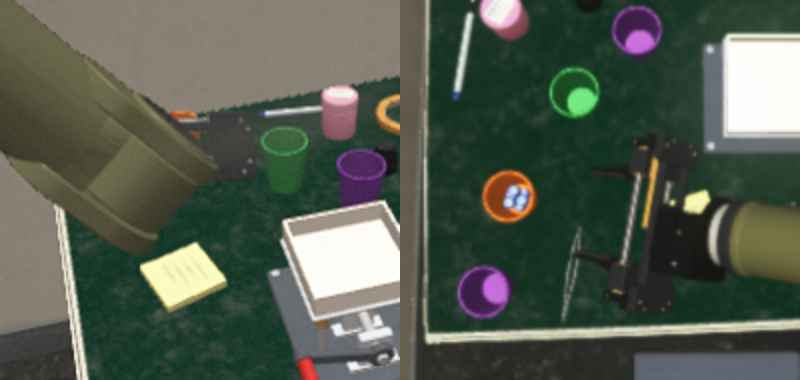

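Top view: the cup at (509,196) in the crop lies on the gripper's centre line, with a finger to either side, and the green and purple cups are clear. Advance and close.

Call:
jog_arm --motion '[{"x": 0, "y": 0, "z": 3, "ax": 0, "ay": 0, "az": 0}, {"x": 0, "y": 0, "z": 3, "ax": 0, "ay": 0, "az": 0}, {"x": 0, "y": 0, "z": 2.5, "ax": 0, "ay": 0, "az": 0}, {"x": 0, "y": 0, "z": 2, "ax": 0, "ay": 0, "az": 0}, {"x": 0, "y": 0, "z": 1.6, "ax": 0, "ay": 0, "az": 0}]'

```text
time_s: 4.7
tool_pos: [0.4701, 0.3035, 0.0378]
tool_rot: [-180.0, -56.9, 79.9]
force: [-0.2, 0.0, 0.2]
grip_width: 0.0874
grasp_force: 0.0
```

Call:
jog_arm --motion '[{"x": 0, "y": 0, "z": 0, "ax": 0, "ay": 0, "az": 0}, {"x": 0, "y": 0, "z": 0, "ax": 0, "ay": 0, "az": 0}, {"x": 0, "y": 0, "z": 0, "ax": 0, "ay": 0, "az": 0}, {"x": 0, "y": 0, "z": 0, "ax": 0, "ay": 0, "az": 0}, {"x": 0, "y": 0, "z": 0, "ax": 0, "ay": 0, "az": 0}]' --claw -1 --squeeze 18

```text
time_s: 5.2
tool_pos: [0.47, 0.3021, 0.0379]
tool_rot: [-180.0, -56.9, 79.8]
force: [0.1, -0.0, 1.6]
grip_width: 0.056
grasp_force: 17.6
```

```bash
python3 - <<'E'
from h import *
o=show()
a,b=snap("side","side2"),snap("top","top2")
i=np.hstack([cv2.resize(a[90:280,110:310],(400,380)),cv2.resize(b[130:320,110:310],(400,380))]);cv2.imwrite("pics/gr.png",i[:,:,::-1])
E
```

```text
t5.20 q [ 11.   19.2 -12.4 130.2 -77.3  53.3  51.8] p [0.47   0.3021 0.0379] rpy [-180.   -56.9   79.8] F [ 0.1 -0.   1.6] w0.0560 g17.6
```

View pics/gr.png

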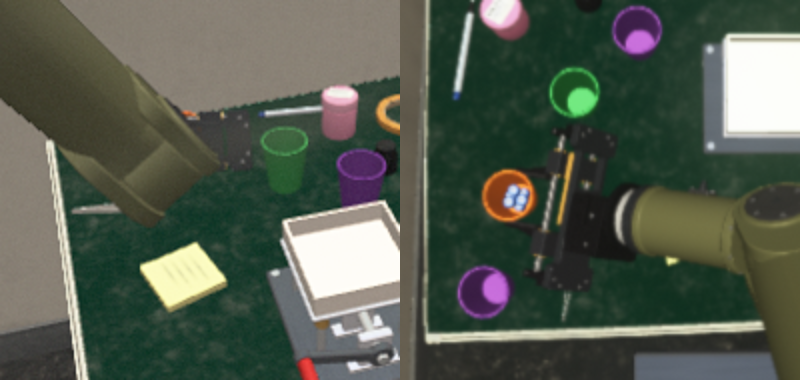

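```bash
python3 - <<'E'
from h import *
R1=Rt(80,33,-1); z=R1.apply([0,0,1]); g=np.array([.467,.2865,.048]); A=g+[0,-.03,.17]+.019*z
plan(A,R1)
h=np.array([0,1,0]);d=np.array([.598,-.037,0])
R2=Rt(90,70,-1); B=d+.02*h+[0,0,.25]+.019*R2.apply([0,0,1])
plan(B,R2,p0=A,R0=R1,vmax=.035)
E
```

```text
5 rows of {'x': np.float64(2.52), 'y': np.float64(0.1), 'z': np.float64(-2.35), 'ax': np.float64(0.03), 'ay': np.float64(0.01), 'az': np.float64(-0.02)}
10 rows of {'x': np.float64(-1.94), 'y': np.float64(1.55), 'z': np.float64(-1.95), 'ax': np.float64(0.63), 'ay': np.float64(-3.69), 'az': np.float64(-0.8)}
```

Call:
jog_arm --motion '[{"x": 1.5, "y": 0.1, "z": -1.4, "ax": 0, "ay": 0, "az": 0}, {"x": 2.8, "y": 0.1, "z": -2.6, "ax": 0, "ay": 0, "az": 0}, {"x": 2.8, "y": 0.1, "z": -2.6, "ax": 0, "ay": 0, "az": 0}, {"x": 2.8, "y": 0.1, "z": -2.6, "ax": 0, "ay": 0, "az": 0}, {"x": 2.7, "y": 0.1, "z": -2.55, "ax": 0, "ay": 0, "az": 0}]' --squeeze 25

```text
time_s: 5.8
tool_pos: [0.4689, 0.272, 0.2081]
tool_rot: [-179.9, -56.8, 79.8]
force: [1.6, -0.4, -1.4]
grip_width: 0.0556
grasp_force: 24.6
```

Call:
jog_arm --motion '[{"x": -1.94, "y": 1.55, "z": -1.95, "ax": 0.63, "ay": -3.69, "az": -0.8}, {"x": -1.94, "y": 1.55, "z": -1.95, "ax": 0.63, "ay": -3.69, "az": -0.8}, {"x": -1.94, "y": 1.55, "z": -1.95, "ax": 0.63, "ay": -3.69, "az": -0.8}, {"x": -1.94, "y": 1.55, "z": -1.95, "ax": 0.63, "ay": -3.69, "az": -0.8}, {"x": -1.94, "y": 1.55, "z": -1.95, "ax": 0.63, "ay": -3.69, "az": -0.8}]'

```text
time_s: 6.3
tool_pos: [0.5267, 0.1246, 0.1966]
tool_rot: [179.1, -38.2, 85.4]
force: [-0.5, -0.1, -2.6]
grip_width: 0.0555
grasp_force: 24.6
```

```bash
python3 - <<'E'
from h import *
show()
h=np.array([0,1,0]);d=np.array([.598,-.037,0])
R2=Rt(90,70,-1); B=d+.02*h+[0,0,.25]+.019*R2.apply([0,0,1])
plan(B,R2)
E
```

```text
t6.30 q [ 15.5   5.8  -5.7 108.4 -39.5  73.4  19.2] p [0.5267 0.1246 0.1966] rpy [179.1 -38.2  85.4] F [-0.5 -0.1 -2.6] w0.0555 g24.6
5 rows of {'x': np.float64(-1.9), 'y': np.float64(1.58), 'z': np.float64(-1.95), 'ax': np.float64(0.62), 'ay': np.float64(-3.63), 'az': np.float64(-0.83)}
```

Call:
jog_arm --motion '[{"x": -1.9, "y": 1.58, "z": -1.95, "ax": 0.62, "ay": -3.63, "az": -0.83}, {"x": -1.9, "y": 1.58, "z": -1.95, "ax": 0.62, "ay": -3.63, "az": -0.83}, {"x": -1.9, "y": 1.58, "z": -1.95, "ax": 0.62, "ay": -3.63, "az": -0.83}, {"x": -1.9, "y": 1.58, "z": -1.95, "ax": 0.62, "ay": -3.63, "az": -0.83}, {"x": -1.9, "y": 1.58, "z": -1.95, "ax": 0.62, "ay": -3.63, "az": -0.83}]'

```text
time_s: 6.8
tool_pos: [0.5982, -0.0104, 0.2319]
tool_rot: [-180.0, -20.0, 90.0]
force: [0.5, -0.0, -0.8]
grip_width: 0.0551
grasp_force: 24.5
```

Call:
jog_arm --motion '[{"x": 0, "y": 0, "z": 0, "ax": 0, "ay": 0, "az": 8}, {"x": 0, "y": 0, "z": 0, "ax": 0, "ay": 0, "az": 8}, {"x": 0, "y": 0, "z": 0, "ax": 0, "ay": 0, "az": 8}, {"x": 0, "y": 0, "z": 0, "ax": 0, "ay": 0, "az": 8}, {"x": 0, "y": 0, "z": 0, "ax": 0, "ay": 0, "az": 8}]'

```text
time_s: 7.3
tool_pos: [0.5977, -0.0089, 0.2316]
tool_rot: [-166.6, -15.3, 47.8]
force: [0.4, -0.3, -1.0]
grip_width: 0.0555
grasp_force: 24.5
```

```bash
python3 - <<'E'
from h import *
show()
E
```

```text
t7.30 q [ 10.4  13.8   0.8  87.9 -20.1  82.8 -25.8] p [ 0.5977 -0.0089  0.2316] rpy [-166.6  -15.3   47.8] F [ 0.4 -0.3 -1. ] w0.0555 g24.5
```

Call:
jog_arm --motion '[{"x": 0, "y": 0, "z": 0, "ax": 0, "ay": 0, "az": 8}, {"x": 0, "y": 0, "z": 0, "ax": 0, "ay": 0, "az": 8}, {"x": 0, "y": 0, "z": 0, "ax": 0, "ay": 0, "az": 8}, {"x": 0, "y": 0, "z": 0, "ax": 0, "ay": 0, "az": 8}, {"x": 0, "y": 0, "z": 0, "ax": 0, "ay": 0, "az": 8}]'

```text
time_s: 7.8
tool_pos: [0.5977, -0.0089, 0.2316]
tool_rot: [-160.1, -3.3, 9.1]
force: [0.2, 0.2, -1.8]
grip_width: 0.0556
grasp_force: 24.5
```

```bash
python3 - <<'E'
from h import *
o=show()
d=np.array([.598,-.037,0])
T=lambda b,f:Rt(90,b,-1)*R.from_euler("z",f,degrees=True)
pts=[(70,120,.22,.02),(40,150,.18,.02),(5,180,.175,.02)]
p0=o["tool_pos"];R0=None
for b,f,z,y in pts:
    Rg=T(b,f);P=d+[0,y,z]+.019*Rg.apply([0,0,1]);plan(P,Rg,p0=p0,R0=R0);p0,R0=P,Rg
E
```

```text
t7.80 q [  7.2  13.7   4.7  88.  -21.   83.  -65.1] p [ 0.5977 -0.0089  0.2316] rpy [-160.1   -3.3    9.1] F [ 0.2  0.2 -1.8] w0.0556 g24.5
5 rows of {'x': np.float64(0.03), 'y': np.float64(0.24), 'z': np.float64(0.54), 'ax': np.float64(-0.04), 'ay': np.float64(0.0), 'az': np.float64(7.93)}
10 rows of {'x': np.float64(0.09), 'y': np.float64(0.09), 'z': np.float64(0.33), 'ax': np.float64(2.15), 'ay': np.float64(-2.15), 'az': np.float64(2.93)}
10 rows of {'x': np.float64(-0.07), 'y': np.float64(-0.02), 'z': np.float64(0.02), 'ax': np.float64(0.92), 'ay': np.float64(-3.42), 'az': np.float64(2.91)}
```

Call:
jog_arm --motion '[{"x": 0, "y": 0.24, "z": 0.54, "ax": 0, "ay": 0, "az": 7.9}, {"x": 0, "y": 0.24, "z": 0.54, "ax": 0, "ay": 0, "az": 7.9}, {"x": 0, "y": 0.24, "z": 0.54, "ax": 0, "ay": 0, "az": 7.9}, {"x": 0, "y": 0.24, "z": 0.54, "ax": 0, "ay": 0, "az": 7.9}, {"x": 0, "y": 0.24, "z": 0.54, "ax": 0, "ay": 0, "az": 7.9}]'

```text
time_s: 8.3
tool_pos: [0.5965, -0.0105, 0.202]
tool_rot: [-162.3, 9.9, -28.3]
force: [0.2, -0.2, -1.9]
grip_width: 0.0551
grasp_force: 24.4
```

Call:
jog_arm --motion '[{"x": 0.09, "y": 0.09, "z": 0.33, "ax": 2.15, "ay": -2.15, "az": 2.93}, {"x": 0.09, "y": 0.09, "z": 0.33, "ax": 2.15, "ay": -2.15, "az": 2.93}, {"x": 0.09, "y": 0.09, "z": 0.33, "ax": 2.15, "ay": -2.15, "az": 2.93}, {"x": 0.09, "y": 0.09, "z": 0.33, "ax": 2.15, "ay": -2.15, "az": 2.93}, {"x": 0.09, "y": 0.09, "z": 0.33, "ax": 2.15, "ay": -2.15, "az": 2.93}]'

```text
time_s: 8.8
tool_pos: [0.5976, -0.009, 0.1847]
tool_rot: [-154.4, 25.3, -38.1]
force: [0.3, 0.3, -2.3]
grip_width: 0.0556
grasp_force: 24.4
```

```bash
python3 - <<'E'
from h import *
o=show()
a,b=snap("side","side3"),snap("top","top3")
i=np.hstack([cv2.resize(a[120:310,190:390],(400,380)),cv2.resize(b[80:270,210:410],(400,380))]);cv2.imwrite("pics/p1.png",i[:,:,::-1])
E
```

```text
t8.80 q [  10.7   21.9   10.3   88.9  -35.7   86.9 -105.6] p [ 0.5976 -0.009   0.1847] rpy [-154.4   25.3  -38.1] F [ 0.3  0.3 -2.3] w0.0556 g24.4
```

View pics/p1.png

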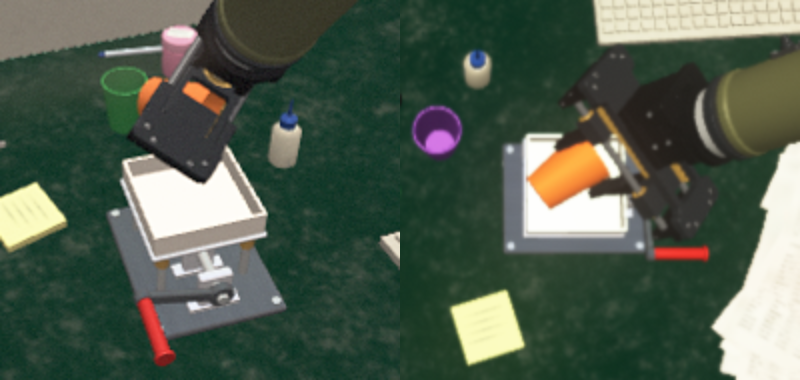

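The cup is about level over the dish, with its mouth facing +x/−y (crop 600,150) and nothing spilled. I'll lower it and shift it to +y before tipping further.

```bash
python3 - <<'E'
from h import *
o=env.get_obs()
R0=R.from_euler("xyz",o["tool_rot"],degrees=True); z=R0.apply([0,0,1]); g=o["tool_pos"]-.019*z; print(g)
T=lambda b,f:Rt(90,b,-1)*R.from_euler("z",f,degrees=True)
A=np.array([.594,0.0,.168])+.019*z; plan(A,R0)
p0,Ra=A,R0
for b,f in((28,158),(0,180)):
    Rg=T(b,f);P=np.array([.598,0.0,.166])+.019*Rg.apply([0,0,1]); plan(P,Rg,p0=p0,R0=Ra,n=5); p0,Ra=P,Rg
E
```

```text
[ 0.59721883 -0.02206466  0.19793945]
5 rows of {'x': np.float64(-0.04), 'y': np.float64(0.01), 'z': np.float64(0.75), 'ax': np.float64(0.0), 'ay': np.float64(0.0), 'az': np.float64(0.0)}
5 rows of {'x': np.float64(-0.07), 'y': np.float64(-0.16), 'z': np.float64(0.02), 'ax': np.float64(3.34), 'ay': np.float64(-4.26), 'az': np.float64(4.45)}
5 rows of {'x': np.float64(-0.18), 'y': np.float64(-0.04), 'z': np.float64(-0.01), 'ax': np.float64(1.08), 'ay': np.float64(-5.53), 'az': np.float64(4.31)}
```

Call:
jog_arm --motion '[{"x": 0, "y": 0, "z": 0.75, "ax": 0, "ay": 0, "az": 0}, {"x": 0, "y": 0, "z": 0.75, "ax": 0, "ay": 0, "az": 0}, {"x": 0, "y": 0, "z": 0.75, "ax": 0, "ay": 0, "az": 0}, {"x": 0, "y": 0, "z": 0.75, "ax": 0, "ay": 0, "az": 0}, {"x": 0, "y": 0, "z": 0.75, "ax": 0, "ay": 0, "az": 0}]'

```text
time_s: 9.4
tool_pos: [0.5964, 0.014, 0.1546]
tool_rot: [-154.4, 25.1, -37.9]
force: [-0.1, -0.1, -2.1]
grip_width: 0.0555
grasp_force: 24.4
```

Call:
jog_arm --motion '[{"x": -0.07, "y": -0.16, "z": 0.02, "ax": 3.3, "ay": -4.3, "az": 4.4}, {"x": -0.07, "y": -0.16, "z": 0.02, "ax": 3.3, "ay": -4.3, "az": 4.4}, {"x": -0.07, "y": -0.16, "z": 0.02, "ax": 3.3, "ay": -4.3, "az": 4.4}, {"x": -0.07, "y": -0.16, "z": 0.02, "ax": 3.3, "ay": -4.3, "az": 4.4}, {"x": -0.07, "y": -0.16, "z": 0.02, "ax": 3.3, "ay": -4.3, "az": 4.4}]'

```text
time_s: 9.9
tool_pos: [0.6014, 0.0189, 0.1592]
tool_rot: [-144.2, 55.0, -48.4]
force: [-0.6, 0.3, -2.9]
grip_width: 0.0553
grasp_force: 24.4
```

Call:
jog_arm --motion '[{"x": -0.18, "y": -0.04, "z": 0, "ax": 1.1, "ay": -5.5, "az": 4.3}, {"x": -0.18, "y": -0.04, "z": 0, "ax": 1.1, "ay": -5.5, "az": 4.3}, {"x": -0.18, "y": -0.04, "z": 0, "ax": 1.1, "ay": -5.5, "az": 4.3}, {"x": -0.18, "y": -0.04, "z": 0, "ax": 1.1, "ay": -5.5, "az": 4.3}, {"x": -0.18, "y": -0.04, "z": 0, "ax": 1.1, "ay": -5.5, "az": 4.3}]'

```text
time_s: 10.4
tool_pos: [0.6013, 0.0214, 0.1678]
tool_rot: [-63.3, 89.7, 27.1]
force: [0.5, 0.7, -0.9]
grip_width: 0.0554
grasp_force: 24.5
```

```bash
python3 - <<'E'
from h import *
o=show()
a,b=snap("side","side4"),snap("top","top4")
i=np.hstack([cv2.resize(a[120:310,190:390],(400,380)),cv2.resize(b[80:270,210:410],(400,380))]);cv2.imwrite("pics/p2.png",i[:,:,::-1])
E
```

```text
t10.40 q [  26.1   50.8    4.6   87.   -69.5  111.8 -127.1] p [0.6013 0.0214 0.1678] rpy [-63.3  89.7  27.1] F [ 0.5  0.7 -0.9] w0.0554 g24.5
```

View pics/p2.png

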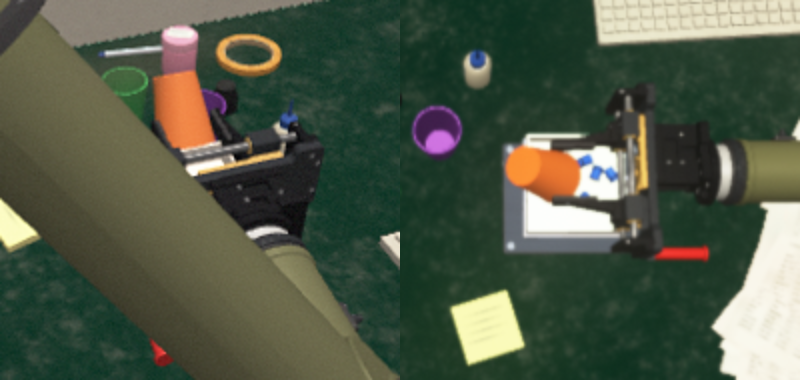

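Blue capacitors are lying in the dish (crop 580–615, 160–195). I'll wait half a second, lift, and count them.

```bash
python3 - <<'E'
from h import *
o=env.get_obs();R0=R.from_euler("xyz",o["tool_rot"],degrees=True)
plan(o["tool_pos"]+[-.02,.08,.12],R0,n=5)
E
```

```text
5 rows of {'x': np.float64(-2.4), 'y': np.float64(0.39), 'z': np.float64(1.61), 'ax': np.float64(0.0), 'ay': np.float64(0.0), 'az': np.float64(0.0)}
```

Call:
jog_arm --motion '[{"x": 0, "y": 0, "z": 0, "ax": 0, "ay": 0, "az": 0}, {"x": 0, "y": 0, "z": 0, "ax": 0, "ay": 0, "az": 0}, {"x": 0, "y": 0, "z": 0, "ax": 0, "ay": 0, "az": 0}, {"x": 0, "y": 0, "z": 0, "ax": 0, "ay": 0, "az": 0}, {"x": 0, "y": 0, "z": 0, "ax": 0, "ay": 0, "az": 0}]'

```text
time_s: 11.0
tool_pos: [0.6009, 0.0217, 0.1688]
tool_rot: [-99.5, 89.5, -9.0]
force: [-0.1, -0.9, 0.1]
grip_width: 0.0552
grasp_force: 24.5
```

Call:
jog_arm --motion '[{"x": -2.5, "y": 0, "z": 0, "ax": 0, "ay": 0, "az": 0}, {"x": -2.5, "y": 0, "z": 0, "ax": 0, "ay": 0, "az": 0}, {"x": -2.5, "y": 0, "z": 0, "ax": 0, "ay": 0, "az": 0}, {"x": -2.5, "y": 0, "z": 0, "ax": 0, "ay": 0, "az": 0}, {"x": -2.5, "y": 0, "z": 0, "ax": 0, "ay": 0, "az": 0}]'

```text
time_s: 11.5
tool_pos: [0.5996, 0.0218, 0.2943]
tool_rot: [-96.2, 89.6, -5.7]
force: [0.1, 0.2, -1.6]
grip_width: 0.0553
grasp_force: 24.5
```

```bash
python3 - <<'E'
from h import *
o=show()
a,b=snap("side","side5"),snap("top","top5")
i=np.hstack([cv2.resize(a[120:310,190:390],(400,380)),cv2.resize(b[125:220,245:345],(400,380),interpolation=cv2.INTER_CUBIC)]);cv2.imwrite("pics/p3.png",i[:,:,::-1])
E
```

```text
t11.50 q [  27.3   40.     2.9   87.7  -71.8  114.4 -137.4] p [0.5996 0.0218 0.2943] rpy [-96.2  89.6  -5.7] F [ 0.1  0.2 -1.6] w0.0553 g24.5
```

View pics/p3.png

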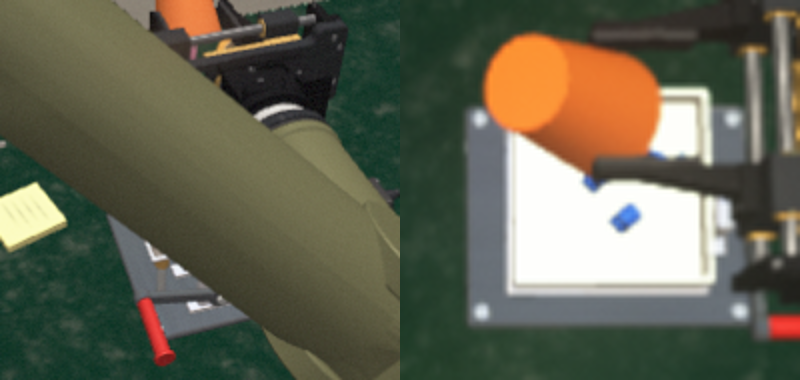

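```bash
python3 - <<'E'
from h import *
o=env.get_obs()
T=lambda h,b,f:Rt(h,b,-1)*R.from_euler("z",f,degrees=True)
p0,R0=o["tool_pos"],R.from_euler("xyz",o["tool_rot"],degrees=True)
for h,b,f,g in((87,10,120,[.575,.03,.30]),(84,22,60,[.53,.14,.28]),(80,33,0,[.467,.27,.20])):
    Rg=T(h,b,f);P=np.array(g)+.019*Rg.apply([0,0,1]);plan(P,Rg,p0=p0,R0=R0);p0,R0=P,Rg
E
```

```text
10 rows of {'x': np.float64(-0.13), 'y': np.float64(0.22), 'z': np.float64(0.28), 'ax': np.float64(-0.21), 'ay': np.float64(1.07), 'az': np.float64(-5.87)}
10 rows of {'x': np.float64(-0.53), 'y': np.float64(-0.03), 'z': np.float64(1.1), 'ax': np.float64(-1.25), 'ay': np.float64(0.3), 'az': np.float64(-5.89)}
10 rows of {'x': np.float64(-0.61), 'y': np.float64(-0.56), 'z': np.float64(1.47), 'ax': np.float64(-0.9), 'ay': np.float64(-0.81), 'az': np.float64(-5.79)}
```

Call:
jog_arm --motion '[{"x": -0.13, "y": 0.22, "z": 0.28, "ax": -0.21, "ay": 1.07, "az": -5.87}, {"x": -0.13, "y": 0.22, "z": 0.28, "ax": -0.21, "ay": 1.07, "az": -5.87}, {"x": -0.13, "y": 0.22, "z": 0.28, "ax": -0.21, "ay": 1.07, "az": -5.87}, {"x": -0.13, "y": 0.22, "z": 0.28, "ax": -0.21, "ay": 1.07, "az": -5.87}, {"x": -0.13, "y": 0.22, "z": 0.28, "ax": -0.21, "ay": 1.07, "az": -5.87}]'

```text
time_s: 12.1
tool_pos: [0.5874, 0.0359, 0.2955]
tool_rot: [-100.8, 59.6, -9.3]
force: [-1.1, -0.4, -0.5]
grip_width: 0.0554
grasp_force: 24.5
```

Call:
jog_arm --motion '[{"x": -0.13, "y": 0.22, "z": 0.28, "ax": -0.21, "ay": 1.07, "az": -5.87}, {"x": -0.13, "y": 0.22, "z": 0.28, "ax": -0.21, "ay": 1.07, "az": -5.87}, {"x": -0.13, "y": 0.22, "z": 0.28, "ax": -0.21, "ay": 1.07, "az": -5.87}, {"x": -0.13, "y": 0.22, "z": 0.28, "ax": -0.21, "ay": 1.07, "az": -5.87}, {"x": -0.13, "y": 0.22, "z": 0.28, "ax": -0.21, "ay": 1.07, "az": -5.87}]'

```text
time_s: 12.6
tool_pos: [0.5751, 0.0495, 0.2913]
tool_rot: [-101.5, 29.7, -8.7]
force: [-0.0, 0.3, -0.8]
grip_width: 0.0554
grasp_force: 24.5
```

```bash
python3 - <<'E'
from h import *
o=show()
T=lambda h,b,f:Rt(h,b,-1)*R.from_euler("z",f,degrees=True)
p0,R0=o["tool_pos"],R.from_euler("xyz",o["tool_rot"],degrees=True)
for h,b,f,g in((84,22,60,[.53,.14,.28]),):
    Rg=T(h,b,f);P=np.array(g)+.019*Rg.apply([0,0,1]);plan(P,Rg,p0=p0,R0=R0);p0,R0=P,Rg
E
```

```text
t12.60 q [ 29.1  29.5  -0.3  95.9 -66.1 104.4 -79.5] p [0.5751 0.0495 0.2913] rpy [-101.5   29.7   -8.7] F [-0.   0.3 -0.8] w0.0554 g24.5
10 rows of {'x': np.float64(-0.52), 'y': np.float64(-0.08), 'z': np.float64(1.08), 'ax': np.float64(-1.26), 'ay': np.float64(0.31), 'az': np.float64(-5.91)}
```

Call:
jog_arm --motion '[{"x": -0.53, "y": 0, "z": 1.1, "ax": -1.25, "ay": 0.3, "az": -5.89}, {"x": -0.53, "y": 0, "z": 1.1, "ax": -1.25, "ay": 0.3, "az": -5.89}, {"x": -0.53, "y": 0, "z": 1.1, "ax": -1.25, "ay": 0.3, "az": -5.89}, {"x": -0.53, "y": 0, "z": 1.1, "ax": -1.25, "ay": 0.3, "az": -5.89}, {"x": -0.53, "y": 0, "z": 1.1, "ax": -1.25, "ay": 0.3, "az": -5.89}]'

```text
time_s: 13.1
tool_pos: [0.5526, 0.1063, 0.2878]
tool_rot: [-106.3, 0.8, -2.9]
force: [0.0, 0.3, -0.6]
grip_width: 0.0551
grasp_force: 24.5
```

Call:
jog_arm --motion '[{"x": -0.53, "y": 0, "z": 1.1, "ax": -1.25, "ay": 0.3, "az": -5.89}, {"x": -0.53, "y": 0, "z": 1.1, "ax": -1.25, "ay": 0.3, "az": -5.89}, {"x": -0.53, "y": 0, "z": 1.1, "ax": -1.25, "ay": 0.3, "az": -5.89}, {"x": -0.53, "y": 0, "z": 1.1, "ax": -1.25, "ay": 0.3, "az": -5.89}, {"x": -0.53, "y": 0, "z": 1.1, "ax": -1.25, "ay": 0.3, "az": -5.89}]'

```text
time_s: 13.6
tool_pos: [0.5301, 0.1582, 0.2654]
tool_rot: [-114.9, -27.4, 6.3]
force: [0.8, 0.4, -0.3]
grip_width: 0.0552
grasp_force: 24.5
```

```bash
python3 - <<'E'
from h import *
o=show()
T=lambda h,b,f:Rt(h,b,-1)*R.from_euler("z",f,degrees=True)
p0,R0=o["tool_pos"],R.from_euler("xyz",o["tool_rot"],degrees=True)
for h,b,f,g in((80,33,0,[.467,.275,.15]),(80,33,0,[.467,.2865,.053])):
    Rg=T(h,b,f);P=np.array(g)+.019*Rg.apply([0,0,1]);plan(P,Rg,p0=p0,R0=R0);p0,R0=P,Rg
E
```

```text
t13.60 q [ 25.8  14.   -6.9 110.7 -63.2  87.1 -24. ] p [0.5301 0.1582 0.2654] rpy [-114.9  -27.4    6.3] F [ 0.8  0.4 -0.3] w0.0552 g24.5
10 rows of {'x': np.float64(-0.91), 'y': np.float64(-0.33), 'z': np.float64(1.7), 'ax': np.float64(-0.92), 'ay': np.float64(-0.8), 'az': np.float64(-5.81)}
5 rows of {'x': np.float64(-1.5), 'y': np.float64(-0.04), 'z': np.float64(1.25), 'ax': np.float64(0.0), 'ay': np.float64(0.0), 'az': np.float64(0.0)}
```

Call:
jog_arm --motion '[{"x": -0.91, "y": -0.33, "z": 1.7, "ax": -0.92, "ay": -0.8, "az": -5.81}, {"x": -0.91, "y": -0.33, "z": 1.7, "ax": -0.92, "ay": -0.8, "az": -5.81}, {"x": -0.91, "y": -0.33, "z": 1.7, "ax": -0.92, "ay": -0.8, "az": -5.81}, {"x": -0.91, "y": -0.33, "z": 1.7, "ax": -0.92, "ay": -0.8, "az": -5.81}, {"x": -0.91, "y": -0.33, "z": 1.7, "ax": -0.92, "ay": -0.8, "az": -5.81}]'

```text
time_s: 14.1
tool_pos: [0.4923, 0.2325, 0.2147]
tool_rot: [-135.9, -49.2, 31.8]
force: [-0.0, 0.4, -0.5]
grip_width: 0.0552
grasp_force: 24.6
```

Call:
jog_arm --motion '[{"x": -0.91, "y": -0.33, "z": 1.7, "ax": -0.92, "ay": -0.8, "az": -5.81}, {"x": -0.91, "y": -0.33, "z": 1.7, "ax": -0.92, "ay": -0.8, "az": -5.81}, {"x": -0.91, "y": -0.33, "z": 1.7, "ax": -0.92, "ay": -0.8, "az": -5.81}, {"x": -0.91, "y": -0.33, "z": 1.7, "ax": -0.92, "ay": -0.8, "az": -5.81}, {"x": -0.91, "y": -0.33, "z": 1.7, "ax": -0.92, "ay": -0.8, "az": -5.81}]'

```text
time_s: 14.6
tool_pos: [0.4694, 0.2905, 0.1399]
tool_rot: [180.0, -57.0, 80.0]
force: [0.6, 0.7, -0.8]
grip_width: 0.0553
grasp_force: 24.6
```

```bash
python3 - <<'E'
from h import *
o=show()
Rg=Rt(80,33,-1)
plan(np.array([.467,.2865,.053])+.019*Rg.apply([0,0,1]),Rg)
a,b=snap("side","side6"),snap("top","top6")
i=np.hstack([cv2.resize(a[120:310,190:390],(400,380)),cv2.resize(b[125:315,145:345],(400,380),interpolation=cv2.INTER_CUBIC)]);cv2.imwrite("pics/p4.png",i[:,:,::-1])
E
```

```text
t14.60 q [ 17.6   6.7 -17.1 128.2 -68.9  60.   36.2] p [0.4694 0.2905 0.1399] rpy [180. -57.  80.] F [ 0.6  0.7 -0.8] w0.0553 g24.6
5 rows of {'x': np.float64(-1.5), 'y': np.float64(-0.03), 'z': np.float64(1.25), 'ax': np.float64(-0.0), 'ay': np.float64(0.01), 'az': np.float64(0.0)}
```

View pics/p4.png

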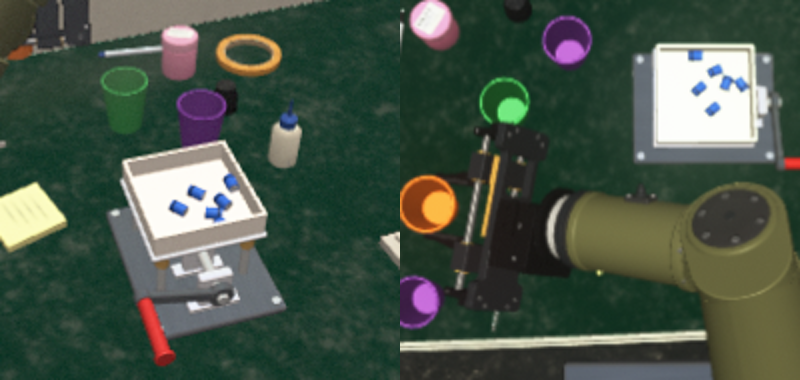

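All six capacitors are in the dish (six blue cans around crop 690–745, 55–110) and the cup is empty. Now set the cup down.

Call:
jog_arm --motion '[{"x": -1.6, "y": 0, "z": 1.35, "ax": 0, "ay": 0, "az": 0}, {"x": -1.6, "y": 0, "z": 1.35, "ax": 0, "ay": 0, "az": 0}, {"x": -1.6, "y": 0, "z": 1.3, "ax": 0, "ay": 0, "az": 0}, {"x": -1.4, "y": 0, "z": 1.15, "ax": 0, "ay": 0, "az": 0}, {"x": -1.2, "y": 0, "z": 1, "ax": 0, "ay": 0, "az": 0}]'

```text
time_s: 15.2
tool_pos: [0.4727, 0.3005, 0.0449]
tool_rot: [-179.4, -57.1, 79.2]
force: [0.2, -0.5, -1.2]
grip_width: 0.055
grasp_force: 24.6
```

Call:
jog_arm --motion '[{"x": -0.1, "y": 0, "z": 0.06, "ax": 0, "ay": 0, "az": 0}, {"x": -0.1, "y": 0, "z": 0.06, "ax": 0, "ay": 0, "az": 0}, {"x": -0.1, "y": 0, "z": 0.06, "ax": 0, "ay": 0, "az": 0}, {"x": 0, "y": 0, "z": 0, "ax": 0, "ay": 0, "az": 0}, {"x": 0, "y": 0, "z": 0, "ax": 0, "ay": 0, "az": 0}]'

```text
time_s: 15.7
tool_pos: [0.4724, 0.3011, 0.0427]
tool_rot: [-179.7, -57.1, 79.6]
force: [0.1, 0.3, -0.4]
grip_width: 0.0551
grasp_force: 24.6
```

```bash
python3 - <<'E'
from h import *
o=show(); R0=R.from_euler("xyz",o["tool_rot"],degrees=True); print(o["tool_pos"]-.019*R0.apply([0,0,1]))
E
```

```text
t15.70 q [ 16.6  19.4 -18.1 129.6 -75.3  52.2  50.3] p [0.4724 0.3011 0.0427] rpy [-179.7  -57.1   79.6] F [ 0.1  0.3 -0.4] w0.0551 g24.6
[0.4696166  0.28539411 0.05307054]
```

Call:
jog_arm --motion '[{"x": -0.1, "y": 0, "z": 0.06, "ax": 0, "ay": 0, "az": 0}, {"x": -0.1, "y": 0, "z": 0.06, "ax": 0, "ay": 0, "az": 0}, {"x": -0.1, "y": 0, "z": 0.06, "ax": 0, "ay": 0, "az": 0}, {"x": -0.06, "y": 0, "z": 0.04, "ax": 0, "ay": 0, "az": 0}, {"x": 0, "y": 0, "z": 0, "ax": 0, "ay": 0, "az": 0}]'

```text
time_s: 16.2
tool_pos: [0.4719, 0.3014, 0.0381]
tool_rot: [-179.6, -57.1, 79.5]
force: [0.0, 0.6, 0.2]
grip_width: 0.0555
grasp_force: 24.5
```

Call:
jog_arm --motion '[{"x": -0.04, "y": 0, "z": 0.03, "ax": 0, "ay": 0, "az": 0}, {"x": -0.04, "y": 0, "z": 0.03, "ax": 0, "ay": 0, "az": 0}, {"x": 0, "y": 0, "z": 0, "ax": 0, "ay": 0, "az": 0}, {"x": 0, "y": 0, "z": 0, "ax": 0, "ay": 0, "az": 0}, {"x": 0, "y": 0, "z": 0, "ax": 0, "ay": 0, "az": 0}]'

```text
time_s: 16.7
tool_pos: [0.472, 0.3019, 0.0378]
tool_rot: [-179.6, -57.2, 79.6]
force: [-0.7, 0.4, 5.0]
grip_width: 0.0551
grasp_force: 24.2
```

Call:
jog_arm --motion '[{"x": 0, "y": 0, "z": 0, "ax": 0, "ay": 0, "az": 0}, {"x": 0, "y": 0, "z": 0, "ax": 0, "ay": 0, "az": 0}, {"x": 0, "y": 0, "z": 0, "ax": 0, "ay": 0, "az": 0}, {"x": 0, "y": 0, "z": 0, "ax": 0, "ay": 0, "az": 0}, {"x": 0, "y": 0, "z": 0, "ax": 0, "ay": 0, "az": 0}]' --claw 1

```text
time_s: 17.2
tool_pos: [0.4719, 0.3009, 0.0366]
tool_rot: [-179.6, -57.0, 79.5]
force: [0.5, -0.4, -1.0]
grip_width: 0.0837
grasp_force: 0.0
```

Call:
jog_arm --motion '[{"x": 0, "y": 0, "z": -1.5, "ax": 0, "ay": 0, "az": 0}, {"x": 0, "y": 0, "z": -2.5, "ax": 0, "ay": 0, "az": 0}, {"x": 0, "y": 0, "z": -3, "ax": 0, "ay": 0, "az": 0}, {"x": 0, "y": 0, "z": -3, "ax": 0, "ay": 0, "az": 0}, {"x": 0, "y": 0, "z": -3, "ax": 0, "ay": 0, "az": 0}]'

```text
time_s: 17.7
tool_pos: [0.4525, 0.1918, 0.1085]
tool_rot: [-179.6, -57.0, 79.5]
force: [0.4, 0.7, 1.2]
grip_width: 0.087
grasp_force: 0.0
```

```bash
python3 - <<'E'
from m import *
o=show()
b=snap("top","top7")
m=blob(b,(3,120,80),(16,255,255),(140,205,190,250));c=max(cv2.findContours(m,0,1)[0],key=cv2.contourArea)
e=cv2.minEnclosingCircle(c);print(e,cv2.boundingRect(c),onz("top",*e[0],.075))
# lever target: tool down, y along +-x, over the grip
G=np.array([.517,-.171,.069])
Rd=R.from_euler("xyz",[180,0,90],degrees=True)   # tool y -> +x
print("y",Rd.apply([0,1,0]))
p0,R0=o["tool_pos"],R.from_euler("xyz",o["tool_rot"],degrees=True)
for P,Rg in(([.45,.05,.30],Rt(60,60,-1)),([.517,-.171,.22],Rd)):
    plan(P,Rg,p0=p0,R0=R0);p0,R0=P,Rg
E
```

```text
t17.70 q [ 25.1  10.3 -10.7 128.9 -62.5  67.1  44.4] p [0.4525 0.1918 0.1085] rpy [-179.6  -57.    79.5] F [0.4 0.7 1.2] w0.0870 g0.0
((164.0, 227.0), 13.601571083068848) (151, 214, 27, 27) [0.46955281 0.28807986 0.075     ]
y [ 1.00000000e+00 -2.22044605e-16  1.22464680e-16]
10 rows of {'x': np.float64(0.4), 'y': np.float64(0.39), 'z': np.float64(-2.34), 'ax': np.float64(-1.39), 'ay': np.float64(-2.67), 'az': np.float64(1.44)}
10 rows of {'x': np.float64(-2.13), 'y': np.float64(1.25), 'z': np.float64(0.24), 'ax': np.float64(0.79), 'ay': np.float64(-2.93), 'az': np.float64(-2.93)}
```

The cup stands upright at (0.470, 0.288). Next, the lever.

Call:
jog_arm --motion '[{"x": 0.4, "y": 0.39, "z": -2.34, "ax": -1.39, "ay": -2.67, "az": 1.44}, {"x": 0.4, "y": 0.39, "z": -2.34, "ax": -1.39, "ay": -2.67, "az": 1.44}, {"x": 0.4, "y": 0.39, "z": -2.34, "ax": -1.39, "ay": -2.67, "az": 1.44}, {"x": 0.4, "y": 0.39, "z": -2.34, "ax": -1.39, "ay": -2.67, "az": 1.44}, {"x": 0.4, "y": 0.39, "z": -2.34, "ax": -1.39, "ay": -2.67, "az": 1.44}]'

```text
time_s: 18.25
tool_pos: [0.4536, 0.1102, 0.1962]
tool_rot: [-178.2, -43.4, 68.5]
force: [-0.3, 0.6, 0.5]
grip_width: 0.0871
grasp_force: 0.0
```

Call:
jog_arm --motion '[{"x": 0.4, "y": 0.39, "z": -2.34, "ax": -1.39, "ay": -2.67, "az": 1.44}, {"x": 0.4, "y": 0.39, "z": -2.34, "ax": -1.39, "ay": -2.67, "az": 1.44}, {"x": 0.4, "y": 0.39, "z": -2.34, "ax": -1.39, "ay": -2.67, "az": 1.44}, {"x": 0.4, "y": 0.39, "z": -2.34, "ax": -1.39, "ay": -2.67, "az": 1.44}, {"x": 0.4, "y": 0.39, "z": -2.34, "ax": -1.39, "ay": -2.67, "az": 1.44}]'

```text
time_s: 18.75
tool_pos: [0.4501, 0.0502, 0.3002]
tool_rot: [-180.0, -29.9, 59.8]
force: [0.2, -0.6, -0.5]
grip_width: 0.0871
grasp_force: 0.0
```

```bash
python3 - <<'E'
from h import *
show(); plan([.517,-.171,.2],R.from_euler("xyz",[180,0,90],degrees=True))
E
```

```text
t18.75 q [ 29.1 -17.2 -11.4 113.2 -33.2  78.7  -7. ] p [0.4501 0.0502 0.3002] rpy [-180.   -29.9   59.8] F [ 0.2 -0.6 -0.5] w0.0871 g0.0
10 rows of {'x': np.float64(-2.19), 'y': np.float64(1.24), 'z': np.float64(0.44), 'ax': np.float64(0.78), 'ay': np.float64(-2.92), 'az': np.float64(-2.95)}
```

Call:
jog_arm --motion '[{"x": -2.19, "y": 1.24, "z": 0.44, "ax": 0.78, "ay": -2.92, "az": -2.95}, {"x": -2.19, "y": 1.24, "z": 0.44, "ax": 0.78, "ay": -2.92, "az": -2.95}, {"x": -2.19, "y": 1.24, "z": 0.44, "ax": 0.78, "ay": -2.92, "az": -2.95}, {"x": -2.19, "y": 1.24, "z": 0.44, "ax": 0.78, "ay": -2.92, "az": -2.95}, {"x": -2.19, "y": 1.24, "z": 0.44, "ax": 0.78, "ay": -2.92, "az": -2.95}]'

```text
time_s: 19.25
tool_pos: [0.4713, -0.0586, 0.2354]
tool_rot: [178.0, -14.9, 75.7]
force: [-0.1, -0.3, 1.2]
grip_width: 0.087
grasp_force: 0.0
```

Call:
jog_arm --motion '[{"x": -2.19, "y": 1.24, "z": 0.44, "ax": 0.78, "ay": -2.92, "az": -2.95}, {"x": -2.19, "y": 1.24, "z": 0.44, "ax": 0.78, "ay": -2.92, "az": -2.95}, {"x": -2.19, "y": 1.24, "z": 0.44, "ax": 0.78, "ay": -2.92, "az": -2.95}, {"x": -2.19, "y": 1.24, "z": 0.44, "ax": 0.78, "ay": -2.92, "az": -2.95}, {"x": -2.19, "y": 1.24, "z": 0.44, "ax": 0.78, "ay": -2.92, "az": -2.95}]'

```text
time_s: 19.75
tool_pos: [0.5178, -0.1713, 0.1985]
tool_rot: [-180.0, 0.0, 90.2]
force: [-0.6, -0.6, -0.4]
grip_width: 0.0874
grasp_force: 0.0
```

```bash
python3 - <<'E'
from h import *
show(); plan([.517,-.171,.051],R.from_euler("xyz",[180,0,90],degrees=True))
plan([.517,-.171,.051],R.from_euler("xyz",[180,0,90],degrees=True),n=10)
E
```

```text
t19.75 q [ 27.5   6.3 -12.9  97.8   1.5  76.1  14.5] p [ 0.5178 -0.1713  0.1985] rpy [-180.     0.    90.2] F [-0.6 -0.6 -0.4] w0.0874 g0.0
5 rows of {'x': np.float64(0.01), 'y': np.float64(-0.02), 'z': np.float64(2.95), 'ax': np.float64(-0.0), 'ay': np.float64(0.01), 'az': np.float64(0.04)}
10 rows of {'x': np.float64(0.0), 'y': np.float64(-0.01), 'z': np.float64(1.48), 'ax': np.float64(-0.0), 'ay': np.float64(0.0), 'az': np.float64(0.02)}
```

Call:
jog_arm --motion '[{"x": 0, "y": 0, "z": 3.5, "ax": 0, "ay": 0, "az": 0}, {"x": 0, "y": 0, "z": 3.5, "ax": 0, "ay": 0, "az": 0}, {"x": 0, "y": 0, "z": 3.2, "ax": 0, "ay": 0, "az": 0}, {"x": 0, "y": 0, "z": 2.5, "ax": 0, "ay": 0, "az": 0}, {"x": 0, "y": 0, "z": 2, "ax": 0, "ay": 0, "az": 0}]'

```text
time_s: 20.25
tool_pos: [0.5169, -0.1697, 0.05]
tool_rot: [-179.9, -0.1, 90.1]
force: [0.4, 0.0, 0.7]
grip_width: 0.0868
grasp_force: 0.0
```

Call:
jog_arm --motion '[{"x": 0, "y": 0, "z": 0, "ax": 0, "ay": 0, "az": 0}, {"x": 0, "y": 0, "z": 0, "ax": 0, "ay": 0, "az": 0}, {"x": 0, "y": 0, "z": 0, "ax": 0, "ay": 0, "az": 0}, {"x": 0, "y": 0, "z": 0, "ax": 0, "ay": 0, "az": 0}, {"x": 0, "y": 0, "z": 0, "ax": 0, "ay": 0, "az": 0}]' --claw -1 --squeeze 15

```text
time_s: 20.75
tool_pos: [0.5194, -0.1692, 0.0527]
tool_rot: [179.8, -0.1, 90.2]
force: [0.3, -0.8, -0.6]
grip_width: 0.055
grasp_force: 0.0
```

Call:
jog_arm --motion '[{"x": 0, "y": 0, "z": 0, "ax": 0, "ay": 0, "az": 0}, {"x": 0, "y": 0, "z": 0, "ax": 0, "ay": 0, "az": 0}, {"x": 0, "y": 0, "z": 0, "ax": 0, "ay": 0, "az": 0}, {"x": 0, "y": 0, "z": 0, "ax": 0, "ay": 0, "az": 0}, {"x": 0, "y": 0, "z": 0, "ax": 0, "ay": 0, "az": 0}]'

```text
time_s: 21.25
tool_pos: [0.5187, -0.1689, 0.0515]
tool_rot: [179.9, -0.1, 90.2]
force: [0.8, -0.6, -0.9]
grip_width: 0.0151
grasp_force: 0.0
```

```bash
python3 - <<'E'
from h import *
o=show(); x=o["tool_pos"]
c=np.array([x[0]+.085*np.sin(1.3),x[2]-.085*np.cos(1.3)]); print("axis-offset",c)
prev=x[[0,2]]
for a in (1.3-np.linspace(0,1.3,11))[1:]:
    p=c+.085*np.array([-np.sin(a),np.cos(a)]); print((p-prev).round(4)*100,p.round(4)); prev=p
E
```

```text
t21.25 q [ 26.9  13.4 -12.9 107.5   3.3  59.4  12.9] p [ 0.5187 -0.1689  0.0515] rpy [ 1.799e+02 -1.000e-01  9.020e+01] F [ 0.8 -0.6 -0.9] w0.0151 g0.0
axis-offset [0.60062761 0.02872956]
[0.36 1.04] [0.5224 0.0619]
[0.5  0.99] [0.5273 0.0718]
[0.62 0.91] [0.5335 0.0809]
[0.73 0.83] [0.5408 0.0892]
[0.83 0.72] [0.5492 0.0964]
[0.92 0.61] [0.5584 0.1025]
[0.99 0.49] [0.5683 0.1073]
[1.05 0.35] [0.5788 0.1109]
[1.08 0.21] [0.5896 0.113 ]
[1.1  0.07] [0.6006 0.1137]
```

Call:
jog_arm --motion '[{"x": 0, "y": 0, "z": 0, "ax": 0, "ay": 0, "az": 0}, {"x": 0, "y": 0, "z": 0, "ax": 0, "ay": 0, "az": 0}, {"x": 0, "y": 0, "z": 0, "ax": 0, "ay": 0, "az": 0}, {"x": 0, "y": 0, "z": 0, "ax": 0, "ay": 0, "az": 0}, {"x": 0, "y": 0, "z": 0, "ax": 0, "ay": 0, "az": 0}]'

```text
time_s: 21.75
tool_pos: [0.5188, -0.1691, 0.0526]
tool_rot: [179.9, -0.1, 90.2]
force: [-2.9, 0.6, 6.0]
grip_width: 0.0006
grasp_force: 3.5
```

Call:
jog_arm --motion '[{"x": 0, "y": 0.36, "z": -1.04, "ax": 0, "ay": 0, "az": 0}, {"x": 0, "y": 0.5, "z": -0.99, "ax": 0, "ay": 0, "az": 0}, {"x": 0, "y": 0.62, "z": -0.91, "ax": 0, "ay": 0, "az": 0}, {"x": 0, "y": 0.73, "z": -0.83, "ax": 0, "ay": 0, "az": 0}, {"x": 0, "y": 0.83, "z": -0.72, "ax": 0, "ay": 0, "az": 0}]'

```text
time_s: 22.25
tool_pos: [0.5501, -0.169, 0.0975]
tool_rot: [179.9, -0.1, 90.2]
force: [-0.2, -0.1, -0.4]
grip_width: 0.0004
grasp_force: 0.0
```

```bash
python3 -c "
from h import *
show()"
```

```text
t22.25 q [ 26.   14.  -13.2 100.9   3.3  65.3  12.1] p [ 0.5501 -0.169   0.0975] rpy [ 1.799e+02 -1.000e-01  9.020e+01] F [-0.2 -0.1 -0.4] w0.0004 g0.0
```

The fingers closed empty, so look.

```bash
python3 - <<'E'
from h import *
a,b=snap("side","side8"),snap("top","top8")
i=np.hstack([cv2.resize(a[190:320,220:356],(400,380),interpolation=cv2.INTER_CUBIC),cv2.resize(b[130:260,265:401],(400,380),interpolation=cv2.INTER_CUBIC)]);cv2.imwrite("pics/p5.png",i[:,:,::-1])
E
```

View pics/p5.png

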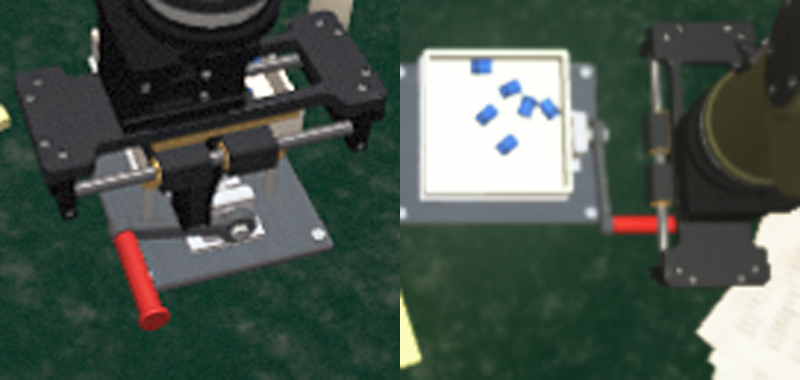

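```bash
python3 - <<'E'
from m import *
T=cv2.imread("pics/top0.png")[:,:,::-1].copy();S=cv2.imread("pics/side0.png")[:,:,::-1].copy()
def pts(im,win):
    m=blob(im,(0,120,60),(6,255,255),win)|blob(im,(172,120,60),(180,255,255),win)
    c=max(cv2.findContours(m,0,1)[0],key=cv2.contourArea)[:,0,:].astype(float)
    mu=c.mean(0);d=np.linalg.svd(c-mu)[2][0];t=(c-mu)@d
    return [mu+d*t.min(),mu+d*t.max(),mu+d*(t.min()+t.max())/2],c
t,ct=pts(T,(325,195,375,220));s,cs=pts(S,(250,260,285,310)); print(t,s)
t=sorted(t,key=lambda p:p[0]);s=sorted(s,key=lambda p:p[1])
for a,b in zip(t,s): print(two(("top",*a),("side",*b)))
# check projections of other known heights
print("dish rim corner z check")
for P in([.517,-.171,.069],[.517,-.171,.046],[.517,-.140,.069],[.517,-.206,.069]): print(P,proj("top",P).round(1),proj("side",P).round(1))
E
```

```text
[array([364.00155808, 206.32141172]), array([336.99249753, 206.45234152]), array([350.49702781, 206.38687662])] [array([261.08488205, 268.96864822]), array([273.13095311, 301.58227456]), array([267.10791758, 285.27546139])]
(array([ 0.51820697, -0.13609312,  0.07354654]), np.float64(0.0003031266173463739))
(array([ 0.51897205, -0.17120427,  0.06861151]), np.float64(0.0008625111627957668))
(array([ 0.5192165 , -0.20584367,  0.06683109]), np.float64(0.0010734486849493382))
dish rim corner z check
[0.517, -0.171, 0.069] [350.5 207. ] [265.8 285.4]
[0.517, -0.171, 0.046] [348.1 208. ] [265.7 292.6]
[0.517, -0.14, 0.069] [338.2 207.1] [261.  272.2]
[0.517, -0.206, 0.069] [364.4 206.9] [271.7 301.3]
```

```bash
python3 - <<'E'
from m import *
o=show(); p=o["tool_pos"]; print(proj("side",p),proj("side",p+[0,0,.019]),proj("top",p))
S=cv2.imread("pics/side8.png")[:,:,::-1].copy();T=cv2.imread("pics/top8.png")[:,:,::-1].copy()
# dark pixels near finger tip: lowest row per column
g=cv2.cvtColor(S,cv2.COLOR_RGB2GRAY)
for v in range(255,278,3): print(v,g[v,272:302:2])
m=blob(S,(0,120,60),(6,255,255),(250,260,285,310))|blob(S,(172,120,60),(180,255,255),(250,260,285,310))
print("bar now",cv2.boundingRect(m)); S0=cv2.imread("pics/side0.png")[:,:,::-1].copy()
m=blob(S0,(0,120,60),(6,255,255),(250,260,285,310))|blob(S0,(172,120,60),(180,255,255),(250,260,285,310));print("bar before",cv2.boundingRect(m))
E
```

```text
t22.35 q [ 26.   14.  -13.2 100.9   3.3  65.3  12.1] p [ 0.5514 -0.1688  0.0979] rpy [ 1.797e+02 -1.000e-01  9.030e+01] F [ 0.5 -0.6  0.5] w0.0004 g0.0
[283.63458285 270.50722647] [284.07972735 263.93949343] [352.2067181  191.56794041]
255 [113  70  64  40  21  17  10  23  29  21  21 203 237 246 242]
258 [109 109 115  43   8  21  26  25  22   9 156 245 239 226 211]
261 [106 110 113  96   3  13   9  25  22  19  93 129 151 170 111]
264 [105 105 111 112  53  19  19  32  30   2  97 103  94 107 106]
267 [ 99 100  96  94  86  12  25  40  67  44  74  66  70  56 158]
270 [ 55  57  56  56  57  61  96  98  80  70  80  73  56  80 113]
273 [106 110 111 110 111 108 203 243 246 227 238 192 136 118 132]
276 [105 108 112 111 113 110 115 130 114 101 108 110 112 115 115]
bar now (259, 269, 19, 34)
bar before (258, 269, 20, 34)
```

Call:
jog_arm --motion '[{"x": 0, "y": -1, "z": -1, "ax": 0, "ay": 0, "az": 0}, {"x": 0, "y": -1.3, "z": 0, "ax": 0, "ay": 0, "az": 0}, {"x": 0, "y": -1, "z": 0, "ax": 0, "ay": 0, "az": 0}, {"x": 0, "y": 0, "z": 0, "ax": 0, "ay": 0, "az": 0}, {"x": 0, "y": 0, "z": 0, "ax": 0, "ay": 0, "az": 0}]' --claw 0.2

```text
time_s: 22.85
tool_pos: [0.5155, -0.1692, 0.1065]
tool_rot: [179.9, -0.1, 90.2]
force: [0.1, 0.4, -0.5]
grip_width: 0.0326
grasp_force: 0.0
```

Call:
jog_arm --motion '[{"x": 0, "y": 0, "z": 2, "ax": 0, "ay": 0, "az": 0}, {"x": 0, "y": 0, "z": 2, "ax": 0, "ay": 0, "az": 0}, {"x": 0, "y": 0, "z": 1.5, "ax": 0, "ay": 0, "az": 0}, {"x": 0, "y": 0, "z": 1, "ax": 0, "ay": 0, "az": 0}, {"x": 0, "y": 0, "z": 0, "ax": 0, "ay": 0, "az": 0}]'

```text
time_s: 23.35
tool_pos: [0.5151, -0.1685, 0.0398]
tool_rot: [-179.9, -0.2, 90.2]
force: [-1.6, -0.6, -0.9]
grip_width: 0.0521
grasp_force: 0.0
```

Call:
jog_arm --motion '[{"x": 0, "y": 0, "z": 0, "ax": 0, "ay": 0, "az": 0}, {"x": 0, "y": 0, "z": 0, "ax": 0, "ay": 0, "az": 0}, {"x": 0, "y": 0, "z": 0, "ax": 0, "ay": 0, "az": 0}, {"x": 0, "y": 0, "z": 0, "ax": 0, "ay": 0, "az": 0}, {"x": 0, "y": 0, "z": 0, "ax": 0, "ay": 0, "az": 0}]' --claw -0.5

```text
time_s: 23.85
tool_pos: [0.5164, -0.169, 0.0418]
tool_rot: [179.9, -0.1, 90.2]
force: [0.2, 0.6, -0.3]
grip_width: 0.0242
grasp_force: 0.0
```

```bash
python3 - <<'E'
from m import *
o=show()
for n,w in(("side",(250,235,300,310)),("top",(325,180,375,225))):
    im=snap(n,n+"9");m=blob(im,(0,120,60),(6,255,255),w)|blob(im,(172,120,60),(180,255,255),w);print(n,cv2.boundingRect(m),proj(n,o["tool_pos"]).round(1))
E
```

```text
t23.85 q [ 26.9  13.7 -12.9 108.3   3.4  58.2  12.9] p [ 0.5164 -0.169   0.0418] rpy [ 1.799e+02 -1.000e-01  9.020e+01] F [ 0.2  0.6 -0.3] w0.0242 g0.0
side (261, 269, 17, 34) [265.1 293.1]
top (337, 203, 15, 7) [346.9 208.4]
```

Call:
jog_arm --motion '[{"x": 0, "y": 0.1, "z": 0, "ax": 0, "ay": 0, "az": 0}, {"x": 0, "y": 0, "z": 0, "ax": 0, "ay": 0, "az": 0}, {"x": 0, "y": 0, "z": 0, "ax": 0, "ay": 0, "az": 0}, {"x": 0, "y": 0, "z": 0, "ax": 0, "ay": 0, "az": 0}, {"x": 0, "y": 0, "z": 0, "ax": 0, "ay": 0, "az": 0}]' --claw -0.61 --squeeze 6

```text
time_s: 24.45
tool_pos: [0.5173, -0.1689, 0.0415]
tool_rot: [179.9, -0.1, 90.2]
force: [-0.0, 0.2, -0.6]
grip_width: 0.0172
grasp_force: 0.2
```

Call:
jog_arm --motion '[{"x": 0, "y": 0, "z": 0, "ax": 0, "ay": 0, "az": 0}, {"x": 0, "y": 0, "z": 0, "ax": 0, "ay": 0, "az": 0}, {"x": 0, "y": 0, "z": 0, "ax": 0, "ay": 0, "az": 0}, {"x": 0, "y": 0, "z": 0, "ax": 0, "ay": 0, "az": 0}, {"x": 0, "y": 0, "z": 0, "ax": 0, "ay": 0, "az": 0}]' --claw -0.72

```text
time_s: 24.95
tool_pos: [0.5183, -0.1689, 0.0416]
tool_rot: [179.8, -0.1, 90.2]
force: [5.6, -0.4, -3.3]
grip_width: 0.0148
grasp_force: 6.0
```

```bash
python3 - <<'E'
from m import *
o=show()
for n,w in(("side",(250,235,300,310)),("top",(325,180,375,225))):
    im=snap(n,n+"10");m=blob(im,(0,120,60),(6,255,255),w)|blob(im,(172,120,60),(180,255,255),w);print(n,cv2.boundingRect(m))
E
```

```text
t24.95 q [ 26.9  13.9 -12.9 108.2   3.4  58.1  12.8] p [ 0.5183 -0.1689  0.0416] rpy [ 1.798e+02 -1.000e-01  9.020e+01] F [ 5.6 -0.4 -3.3] w0.0148 g6.0
side (264, 276, 14, 27)
top (337, 203, 15, 7)
```

Call:
jog_arm --motion '[{"x": 0, "y": 0.1, "z": 0, "ax": 0, "ay": 0, "az": 0}, {"x": 0, "y": 0.05, "z": 0, "ax": 0, "ay": 0, "az": 0}, {"x": 0, "y": 0, "z": 0, "ax": 0, "ay": 0, "az": 0}, {"x": 0, "y": 0, "z": 0, "ax": 0, "ay": 0, "az": 0}, {"x": 0, "y": 0, "z": 0, "ax": 0, "ay": 0, "az": 0}]' --claw -0.8 --squeeze 10

```text
time_s: 25.55
tool_pos: [0.5182, -0.1689, 0.0414]
tool_rot: [180.0, -0.1, 90.2]
force: [0.8, -0.4, 0.6]
grip_width: 0.0146
grasp_force: 10.0
```

Call:
jog_arm --motion '[{"x": 0, "y": 0.15, "z": -0.53, "ax": 0, "ay": 0, "az": 0}, {"x": 0, "y": 0.2, "z": -0.52, "ax": 0, "ay": 0, "az": 0}, {"x": 0, "y": 0.23, "z": -0.5, "ax": 0, "ay": 0, "az": 0}, {"x": 0, "y": 0.27, "z": -0.49, "ax": 0, "ay": 0, "az": 0}, {"x": 0, "y": 0.3, "z": -0.46, "ax": 0, "ay": 0, "az": 0}]'

```text
time_s: 26.05
tool_pos: [0.5283, -0.1689, 0.0663]
tool_rot: [-179.9, -0.2, 90.2]
force: [-4.2, 0.7, -3.1]
grip_width: 0.0147
grasp_force: 10.0
```

```bash
python3 -c "
from h import *
show()"
```

```text
t26.05 q [ 26.6  13.6 -13.  105.3   3.3  61.6  12.6] p [ 0.5283 -0.1689  0.0663] rpy [-179.9   -0.2   90.2] F [-4.2  0.7 -3.1] w0.0147 g10.0
```

```bash
python3 -c "
import numpy as np
a=np.linspace(.972,0,11); x=-8.5*np.sin(a); z=8.5*np.cos(a)
print(np.c_[np.diff(x),-np.diff(z)].round(2).tolist())"
```

```text
[[0.5, -0.66], [0.56, -0.61], [0.62, -0.55], [0.67, -0.49], [0.71, -0.42], [0.75, -0.35], [0.78, -0.28], [0.8, -0.2], [0.82, -0.12], [0.82, -0.04]]
```

Call:
jog_arm --motion '[{"x": 0, "y": 0.5, "z": -0.66, "ax": 0, "ay": 0, "az": 0}, {"x": 0, "y": 0.56, "z": -0.61, "ax": 0, "ay": 0, "az": 0}, {"x": 0, "y": 0.62, "z": -0.55, "ax": 0, "ay": 0, "az": 0}, {"x": 0, "y": 0.67, "z": -0.49, "ax": 0, "ay": 0, "az": 0}, {"x": 0, "y": 0.71, "z": -0.42, "ax": 0, "ay": 0, "az": 0}]'

```text
time_s: 26.55
tool_pos: [0.5556, -0.1691, 0.0958]
tool_rot: [-179.4, -0.2, 90.1]
force: [-17.7, 2.2, 19.4]
grip_width: 0.0138
grasp_force: 10.9
```

Call:
jog_arm --motion '[{"x": 0, "y": 0.75, "z": -0.35, "ax": 0, "ay": 0, "az": 0}, {"x": 0, "y": 0.78, "z": -0.28, "ax": 0, "ay": 0, "az": 0}, {"x": 0, "y": 0.8, "z": -0.2, "ax": 0, "ay": 0, "az": 0}, {"x": 0, "y": 0.82, "z": -0.12, "ax": 0, "ay": 0, "az": 0}, {"x": 0, "y": 0.82, "z": -0.04, "ax": 0, "ay": 0, "az": 0}]'

```text
time_s: 27.05
tool_pos: [0.6047, -0.1692, 0.1116]
tool_rot: [179.3, 0.0, 90.2]
force: [-4.1, 0.9, 19.9]
grip_width: 0.01
grasp_force: 14.0
```

Call:
jog_arm --motion '[{"x": 0, "y": 0, "z": 0, "ax": 0, "ay": 0, "az": 0}, {"x": 0, "y": 0, "z": 0, "ax": 0, "ay": 0, "az": 0}, {"x": 0, "y": 0, "z": 0, "ax": 0, "ay": 0, "az": 0}, {"x": 0, "y": 0, "z": 0, "ax": 0, "ay": 0, "az": 0}, {"x": 0, "y": 0, "z": 0, "ax": 0, "ay": 0, "az": 0}]'

```text
time_s: 27.55
tool_pos: [0.6057, -0.1692, 0.1116]
tool_rot: [179.2, 0.0, 90.2]
force: [-3.0, 1.9, 19.1]
grip_width: 0.0103
grasp_force: 14.3
```

```bash
python3 - <<'E'
from m import *
o=show()
a,b=snap("side","side11"),snap("top","top11")
def pts(im,win):
    m=blob(im,(0,120,60),(6,255,255),win)|blob(im,(172,120,60),(180,255,255),win)
    c=max(cv2.findContours(m,0,1)[0],key=cv2.contourArea);print(cv2.boundingRect(c),cv2.minAreaRect(c))
for n,im,w in(("side",a,(250,200,320,310)),("top",b,(325,150,385,225))):
    try: pts(im,w)
    except Exception as ex: print(n,"none")
for P in([.600,-.206,.131],[.600,-.136,.131]): print(proj("side",P).round(1),proj("top",P).round(1))
i=np.hstack([cv2.resize(a[150:310,220:388],(400,380),interpolation=cv2.INTER_CUBIC),cv2.resize(b[120:280,245:413],(400,380),interpolation=cv2.INTER_CUBIC)]);cv2.imwrite("pics/p6.png",i[:,:,::-1])
E
```

```text
t27.55 q [ 24.1  18.9 -13.2  93.1   4.5  67.8  10.2] p [ 0.6057 -0.1692  0.1116] rpy [179.2   0.   90.2] F [-3.   1.9 19.1] w0.0103 g14.3
(312, 247, 8, 24) ((315.5, 258.5), (23.0, 7.0), 90.0)
(342, 164, 8, 6) ((345.5, 166.5), (5.0, 7.0), 90.0)
[318.5 269.1] [370.7 169. ]
[303.2 239.7] [341.3 169. ]
```

View pics/p6.png

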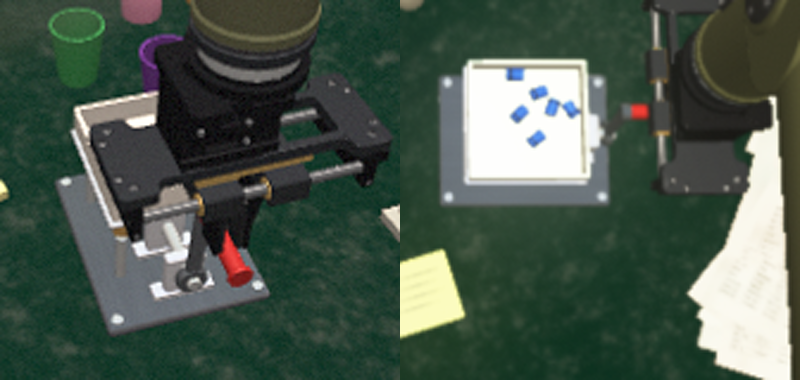

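```bash
python3 - <<'E'
from m import *
S=cv2.imread("pics/side11.png")[:,:,::-1].copy();S0=cv2.imread("pics/side0.png")[:,:,::-1].copy()
def end(im,w):
    m=blob(im,(0,110,50),(7,255,255),w)|blob(im,(171,110,50),(180,255,255),w)
    c=max(cv2.findContours(m,0,1)[0],key=cv2.contourArea)[:,0,:].astype(float)
    k=c[c[:,1]>c[:,1].max()-9]; return k.min(0),k.max(0),(k.min(0)+k.max(0))/2
def aty(u,v,y):
    o,r=ray("side",u,v);return o+r*(y-o[1])/r[1]
ax=np.array([.600,.046])
for n,im,w in(("rest",S0,(250,260,285,310)),("now",S,(300,240,330,280))):
    lo,hi,c=end(im,w); P=aty(*c,-.2); d=P[[0,2]]-ax; print(n,lo,hi,P.round(4),"r %.4f ang %.3f"%(np.hypot(*d),np.arctan2(d[0],d[1])))
print(proj("side",env.get_obs()["tool_pos"]))
for v in range(240,274,3): print(v,S[v,300:326:2].sum(1)//3, )
E
```

```text
rest [266. 294.] [277. 302.] [ 0.5185 -0.2     0.0699] r 0.0849 ang -1.285
now [314. 262.] [325. 270.] [ 0.6046 -0.2     0.1304] r 0.0845 ang 0.055
[312.10947812 259.29045345]
240 [117  52  77  25  29  26  34  35  34  30  22  27  19]
243 [105  56  47  28  17  16  24  28  18  24  24  27  15]
246 [97 57 53 17 12 14 20 28 20 30 25 25 27]
249 [77 59 57  8  7 18 19 67 65 20 23 19 19]
252 [ 45  56  57  54  17  16  19  93 119  32  28  14  28]
255 [ 55  57  60 100  67  19  19  98 122 109 118 123  38]
258 [ 55  57  59 117 115  98  64  90 117 124 102 112 117]
261 [ 53  60  73 115 111 111 104  67 101 122 117 108 116]
264 [ 65  62  86 113 120 114 113 110  76 110 103  60  57]
267 [155 223  56  70 250 110 111 108  61  57  60  60  56]
270 [115 112  98 205 132 111 111 112 110  74  74 115 111]
273 [129 105 111 109 112 114 115 111 114 109 113 111 112]
```

Side view: the lever is about 0.05 rad past upright, and all six capacitors are still in the dish. The bar has crept toward the pad edge (19 N upward), so I'll loosen slightly, let the tool settle lower, and regrip.

Call:
jog_arm --motion '[{"x": 0, "y": 0, "z": 0, "ax": 0, "ay": 0, "az": 0}, {"x": 0, "y": 0, "z": 0, "ax": 0, "ay": 0, "az": 0}, {"x": 0, "y": 0, "z": 0, "ax": 0, "ay": 0, "az": 0}, {"x": 0, "y": 0, "z": 0, "ax": 0, "ay": 0, "az": 0}, {"x": 0, "y": 0, "z": 0, "ax": 0, "ay": 0, "az": 0}]' --claw -0.61

```text
time_s: 28.15
tool_pos: [0.6, -0.1689, 0.1036]
tool_rot: [180.0, -0.1, 90.2]
force: [-4.0, -0.3, 1.5]
grip_width: 0.0168
grasp_force: 1.7
```

```bash
python3 -c "
from h import *
show()"
```

```text
t28.15 q [ 24.2  19.2 -13.2  93.6   4.5  67.7  10.2] p [ 0.6    -0.1689  0.1036] rpy [ 1.80e+02 -1.00e-01  9.02e+01] F [-4.  -0.3  1.5] w0.0168 g1.7
```

Call:
jog_arm --motion '[{"x": 0, "y": 0, "z": 0, "ax": 0, "ay": 0, "az": 0}, {"x": 0, "y": 0, "z": 0, "ax": 0, "ay": 0, "az": 0}, {"x": 0, "y": 0, "z": 0, "ax": 0, "ay": 0, "az": 0}, {"x": 0, "y": 0, "z": 0, "ax": 0, "ay": 0, "az": 0}, {"x": 0, "y": 0, "z": 0, "ax": 0, "ay": 0, "az": 0}]' --claw -0.7 --squeeze 6

```text
time_s: 28.65
tool_pos: [0.6001, -0.1689, 0.1035]
tool_rot: [179.9, -0.1, 90.2]
force: [-4.2, -0.7, 1.6]
grip_width: 0.0148
grasp_force: 6.0
```

Call:
jog_arm --motion '[{"x": 0, "y": 0, "z": 0, "ax": 0, "ay": 0, "az": 0}, {"x": 0, "y": 0, "z": 0, "ax": 0, "ay": 0, "az": 0}, {"x": 0, "y": 0, "z": 0, "ax": 0, "ay": 0, "az": 0}, {"x": 0, "y": 0, "z": 0, "ax": 0, "ay": 0, "az": 0}, {"x": 0, "y": 0, "z": 0, "ax": 0, "ay": 0, "az": 0}]'

```text
time_s: 29.15
tool_pos: [0.6002, -0.1689, 0.1035]
tool_rot: [179.9, -0.1, 90.2]
force: [-3.6, -0.9, 0.0]
grip_width: 0.0147
grasp_force: 6.0
```

```bash
python3 - <<'E'
from m import *
o=show()
S=snap("side","side12");T=snap("top","top12");S0=cv2.imread("pics/side0.png")[:,:,::-1].copy()
def end(im,w):
    m=blob(im,(0,110,50),(7,255,255),w)|blob(im,(171,110,50),(180,255,255),w)
    c=max(cv2.findContours(m,0,1)[0],key=cv2.contourArea)[:,0,:].astype(float)
    k=c[c[:,1]>c[:,1].max()-9]; return (k.min(0)+k.max(0))/2
def aty(u,v,y):
    o,r=ray("side",u,v);return o+r*(y-o[1])/r[1]
for n,im,w in(("rest",S0,(250,260,285,310)),("now",S,(295,240,330,280))):
    c=end(im,w); P=aty(*c,-.2); d=P[[0,2]]-[.6,.046]; print(n,c,P.round(4),"r %.4f ang %.3f"%(np.hypot(*d),np.arctan2(d[0],d[1])))
E
```

```text
t29.15 q [ 24.1  19.2 -13.2  93.6   4.5  67.6  10.2] p [ 0.6002 -0.1689  0.1035] rpy [ 1.799e+02 -1.000e-01  9.020e+01] F [-3.6 -0.9  0. ] w0.0147 g6.0
rest [271.5 298. ] [ 0.5185 -0.2     0.0699] r 0.0849 ang -1.285
now [317. 266.] [ 0.5998 -0.2     0.1321] r 0.0861 ang -0.003
```

```bash
python3 -c "
from h import *
print(env.sign_off())"
```

```text
the job is handed in; nothing more can be done
None
```

The job is handed in: all six capacitors are in the dish, the empty cup stands upright on the bench, and the gripper is holding the lever within about 0.02 rad of straight up. It took about 29 s of the 67 s allowed; the first grab at the lever closed empty, and I never re-measured the jar, loupe and bottle, though the arm was not moved against them.

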